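# Close and latch the insulated food carrier

### The job

The packed food carrier is ready to go out: push its lid fully shut, lift the latch's wire loop over the keeper on the lid so that it hooks behind the lip, then press the lever down over centre until it lies flat against the wall and the latch is locked. Do not disturb the plates, the tub, the bowl or the spoon.

Things in the scene. Friction and masses are not known exactly. Their poses are not given: they have to be found in the camera images.
- carrier: dark blue insulated food carrier on the table, 240 deep x 345 wide x 180 mm high without its lid, too heavy to shift. Origin: centre of its underside; z up, y along its width, x from the latch wall (x = -120 mm) to the hinge wall (x = +120), so -x points out of the latch wall. The draw latch is in the middle of the width (y = 0)
- lid (a joint): angle of the thick blue lid, rad: 0 = shut, grows as it opens. Hinge line: carrier x = +120, z = 180 mm. Lid 240 x 345 x 80 mm high with its 18 mm raised rim. Along the middle 220 mm of its front a grip ledge stands out 22 mm over the latch, 56 to 80 mm above the lid's lower edge. Stiff hinges hold it where it is left; pressing its front down with 2 to 5 N shuts it
- lid_press (a point): top of the lid's raised rim at the middle of the front (latch) side, 13 mm in from the lid's front face; moves with the lid. The rim is 18 mm wide; with the lid shut this point is 260 mm above the table
- keeper_seat (a point): where the middle of the loop's bar lies once hooked. Keeper: steel ledge, 30 mm wide, on the lid's lower front, with an upturned lip at its outer edge (4 mm thick, 7 mm above the ledge). The point is 3.5 mm above the ledge in the 14 mm channel inside the lip, whose other side is a block 10 mm thick, 36 wide. Lid shut: 20.5 mm out from the latch wall, 192 mm above the table, 44 under the grip ledge
- lever (a joint): angle of the latch's steel lever with red end, rad: 0 = flat down along the wall (locked), grows as it swings out and up (1.57 = straight out), at most 2.3; axis along carrier y. Friction holds it where it is left. With the loop hooked and taut it stands at about 1.27; pressing its end shut needs about 5 N; the loop's pull is greatest near 0.47 and below about 0.35 it snaps shut
- lever_pivot (a point): the lever's pivot, 27 mm out from the latch wall and 150 mm above the table, middle of the width
- lever_end (a point): press point on the lever's red end, on the face that looks outward when shut (up when open), 75 mm from the pivot. The lever is 94 mm long, 34 to 38 mm wide and 4 to 6 mm thick
- loop (a joint): angle of the wire loop from the lever, rad: 0 = lying along the lever towards its red end, turning the same way as the lever as it grows (outward, then up); about 2.3 when hooked with the lever open, 3.14 when locked. Friction holds it where it is left
- loop_pin (a point): the pin by which the loop hangs on the lever, middle of the width; fixed to the lever 23 mm from its pivot: 22 mm along the lever towards the red end and 7 mm off it on the wall side (the under side when open)
- loop_bar (a point): middle of the loop's cross bar, its free end, 61 mm from the pin: a steel bar 7 mm thick along carrier y with a brass head at each end (13 mm across, 6 mm thick; 60 mm over the heads, good to squeeze between the fingers). The bar turns freely in the loop. Two 5 mm side wires, 47 mm apart outside, enter 9 mm tubes (51 mm outside) 22 mm from the pin; springs let the loop stretch a few mm under pull
- plates: bystander: stack of five white plates, 200 mm across, 50 mm high; origin under its centre
- tub: bystander: white tub with orange filling, 106 mm across, 102 mm high; origin under its centre
- bowl: bystander: white bowl, 130 mm across, 55 mm high; origin under its centre
- spoon: bystander: steel spoon, 240 mm long, lying along its x axis

How it is judged (in metres and radians):
On the way, in this order (a step that is already met when the one before it is completed fails the run):
1. the lid is shut (value of joint lid below 0.03 rad), for 0.2 s.
2. with the lid shut and the lever still open, the loop's bar lies in the keeper behind the lip (value of joint lid below 0.03 rad and distance between loop_bar and keeper_seat below 0.007 m and value of joint lever above 0.6 rad), for 0.2 s.
At the end, for the whole second after the job is handed in: The lid is shut (within 0.03 rad), the loop's bar lies in the keeper (within 7 mm of its seat), the lever is flat down and at rest (within 0.1 rad), and the plates, tub, bowl and spoon are within 30 mm of where they stood (value of joint lid below 0.03 rad and distance between loop_bar and keeper_seat below 0.007 m and value of joint lever below 0.1 rad and velocity of joint lever between -0.1 and 0.1 rad/s and distance of each of plates, tub, bowl, spoon from where it was at the start of the episode below 0.03 m); the robot touches nothing.
It fails at once if the plates moved more than 30 mm (distance of plates from where it was at the start of the episode above 0.03 m).
It fails at once if the tub moved more than 30 mm (distance of tub from where it was at the start of the episode above 0.03 m).
It fails at once if the bowl moved more than 30 mm (distance of bowl from where it was at the start of the episode above 0.03 m).
It fails at once if the spoon moved more than 30 mm (distance of spoon from where it was at the start of the episode above 0.03 m).
It also fails if it takes over 67 s, if anything falls off the work surface, if the arm or the gripper's body presses on something with over 40 N, if the wrist force passes 120 N, or if a joint passes its speed limit or range.

### The arm

A 7-joint arm with a two-finger parallel gripper is mounted at the origin on the work surface. World frame = base frame: x ahead of the robot, y to its left, z up, the work surface at z = 0. Lengths are in mm, angles in rad, forces in N, time in s.
With the tool pointing down it reaches from about 350 to 900 mm from the base axis. Payload 7.2 kg.
Tool frame: the origin (TCP) lies at the centre of the arm's flange, where the gripper is bolted on; the fingertips stand 182 mm ahead of it and the grasp point (between the pads) lies 163 mm ahead of it; z points along the fingers, y is the direction in which the jaws open and shut (so a half turn about z gives the same grasp; the last joint's range is limited). The gripper opens to 88 mm and grips with 3 to 60 N. Pads are 20 mm wide; open, the fingers measure 115 mm over their backs; the gripper's body (75 mm by 178 mm) begins 61 mm behind the grasp point.
Start: joints at [1.192, 0.411, -0.013, 1.596, 0.006, 1.134, -0.082], TCP at [191.124, -595.058, 404.653] pointing down, gripper open.
Joint ranges: [-2.95, 2.95], [-0.29, 1.99], [-1.47, 1.44], [0.14, 2.54], [-1.03, 4.17], [0.13, 1.85], [-2.86, 2.86]. Speed limits (rad/s): [2.39, 2.39, 3.01, 3.01, 3.14, 3.14, 3.14].

### API

Orientations are given as a rotation vector (axis times angle).
In Python, from workcell import state, snapshot, camera_params, hand_in gives the robot as it stands.
- The arm moves only by the shell command python3 -m handwheel 'ROWS' [FORCE]. ROWS is JSON, one flat list of numbers, 7 for each row, row after row: the turn, a rotation vector about the world's x, y, z in units of 5 degrees (1.0 is 5 degrees), then the shift along the world's x, y, z in m, then the opening, from 0 (shut) to 1 (fully open). In form: [ax, ay, az, dx, dy, dz, hand, ax, ay, az, dx, dy, dz, hand, ...]. A call has exactly 5 rows; each row is the pose to reach, as a shift and turn from the pose measured when the call began; what a row does not reach only later rows make up. A row lasts 1/8 s, in which the tool goes at most 62.5 mm and 10.7 degrees, less where a joint would pass 70% of its speed; a pose out of reach is approached as far as the arm can. A call with a gripper value outside its range is refused whole. The fingers move at their own pace and stop on an object; FORCE is the grip in N (left out, the last holds). Time passes only in rows, so rows that repeat a pose let the fingers close, or fill a call up. It gives the time, the measured TCP pose, the force and the opening at its end, in the units of the state.
- state(): the state, without advancing time (a new reading comes with each control period).
- snapshot(name): name is "scene" or "top" or "wrist"; returns (picture, depth): 400x640x3 uint8, red, green, blue; 400x640 float32, mm along the optical axis (not along the pixel's ray), 0 where there is no reading.
- camera_params(name): a dict with "mtx" (3x3 intrinsics, pixels), "position" and "rotation" of the camera in the world; the wrist camera has in their place "tool_from_camera" (4x4, takes a point from camera to tool coordinates, whose origin is the TCP and whose axes are the flange's). Camera axes: x right, y down, z forward; pixel columns grow to the right and rows downward; lengths in mm; the calibration is good to about 2 mm. The wrist camera is an equidistant fisheye: a pixel r from the principal point sees the ray r / f radians off the axis. A picture is of the moment at which its call begins: read the wrist's pose just before it. camera_params takes no time and is no camera call.
- hand_in(): hands the job in, once; it reports no verdict.
The state is a dict: "clock": time; "q": joint angles; "dq": joint speeds; "tau": joint torques, N m; "eef_pos": TCP position; "eef_rot": TCP orientation; "wrist_force": force on the tool from outside, world axes, zero at the start; "torque": the same for the moment, N m; "width": finger opening in mm.
Only numpy, scipy, OpenCV 4.12 (cv2) and the standard library are available. Lean on these libraries where they do the work, as an engineer would, in place of code of your own. Each camera call takes 0.05 s, during which the arm holds its last target.

## Working session

There is one attempt and no reset: what is moved stays moved. The work goes in short steps, Python scripts to look and compute and a shell command to move; the robot and the scene stay as the last step left them, time stands still between calls to the robot, and variables do not carry over. Pictures are saved under pics/ and viewed, and the job is handed in when it is done.

```bash
ls; mkdir -p pics; cat > h.py <<'E'
import numpy as np, cv2
from workcell import state, snapshot, camera_params, hand_in
from scipy.spatial.transform import Rotation as R
def save(n,img): cv2.imwrite('pics/'+n+'.png', img[:,:,::-1])
E
python3 - <<'E'
from h import *
s=state(); print(s)
for n in ('scene','top','wrist'):
    p,d=snapshot(n); save(n+'0',p); np.save('pics/'+n+'0d.npy',d); print(n,camera_params(n))
E
```

```text
pics
{'clock': 0.0, 'q': array([ 1.19181754,  0.41188712, -0.01274474,  1.5970377 ,  0.00561402,
        1.13428626, -0.08220961]), 'dq': array([ 0.00126733,  0.00038774,  0.00068997,  0.00153283, -0.00033031,
        0.00059982, -0.00122001]), 'tau': array([ 1.24938728e-03, -5.87942040e+01,  6.42314013e-01, -2.91075021e+01,
       -5.38274017e-02,  1.83467375e-02,  1.73800277e-04]), 'eef_pos': array([ 191.05330485, -594.85812574,  403.81923465]), 'eef_rot': array([-3.10220447e+00, -4.86048273e-01,  5.56995468e-04]), 'wrist_force': array([-0.47869657, -0.75790105, -0.37372468]), 'torque': array([ 0.01132691, -0.03517248,  0.07511854]), 'width': 87.8156942247545}
scene {'mtx': array([[497.45900894,   0.        , 319.6451734 ],
       [  0.        , 497.45900894, 209.32570548],
       [  0.        ,   0.        ,   1.        ]]), 'position': array([ 994.11398023,   50.08550084, 1614.79404703]), 'rotation': array([-1.68357461, -2.38982095,  0.38430186])}
top {'mtx': array([[486.3720677 ,   0.        , 323.93236484],
       [  0.        , 486.3720677 , 197.76219843],
       [  0.        ,   0.        ,   1.        ]]), 'position': array([ 343.52401997,  -85.61888828, 1355.47638521]), 'rotation': array([-2.12125959,  2.16017832, -0.16363319])}
wrist {'mtx': array([[309.70691629,   0.        , 315.29332227],
       [  0.        , 309.70691629, 198.32988845],
       [  0.        ,   0.        ,   1.        ]]), 'tool_from_camera': array([[-2.43458651e-04, -9.68733437e-01, -2.48103748e-01,
         6.69966271e+01],
       [ 9.99999947e-01, -1.82314454e-04, -2.69421686e-04,
         3.19532478e-01],
       [ 2.15764897e-04, -2.48103800e-01,  9.68733430e-01,
         2.13321667e+01],
       [ 0.00000000e+00,  0.00000000e+00,  0.00000000e+00,
         1.00000000e+00]])}
```

View pics/scene0.png

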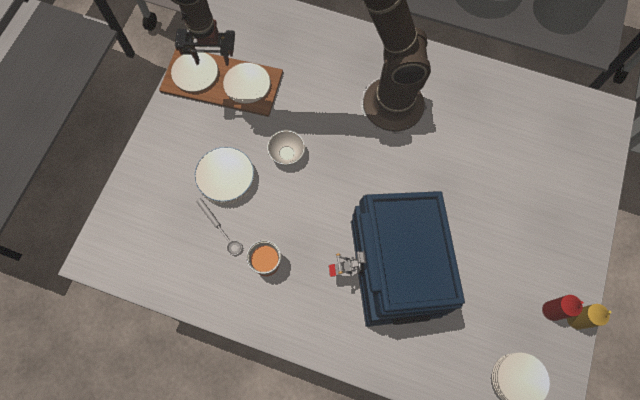

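View pics/top0.png

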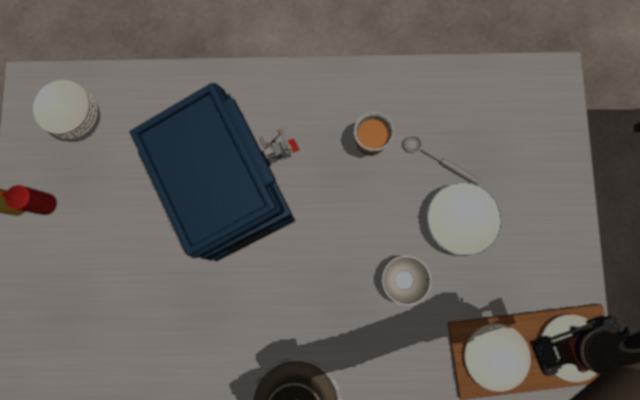

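View pics/wrist0.png

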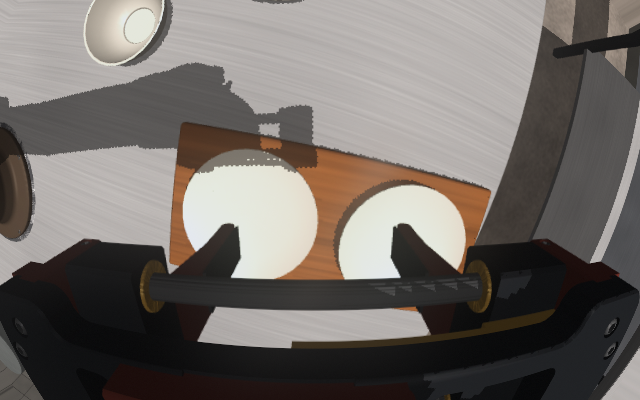

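```bash
cat >> h.py <<'E'
def campose(n):
    c=camera_params(n); K=c['mtx']; Rm=R.from_rotvec(c['rotation']).as_matrix(); return K,Rm,np.array(c['position'])
def cloud(n,d):
    K,Rm,t=campose(n); v,u=np.mgrid[0:d.shape[0],0:d.shape[1]]
    X=np.stack([(u-K[0,2])/K[0,0]*d,(v-K[1,2])/K[1,1]*d,d],-1)
    return X@Rm.T+t
def wcloud(d,s):
    c=camera_params('wrist');K=c['mtx'];T=c['tool_from_camera']
    v,u=np.mgrid[0:d.shape[0],0:d.shape[1]]
    x=u-K[0,2];y=v-K[1,2];r=np.hypot(x,y)+1e-9;th=r/K[0,0]
    k=np.tan(th)/r
    X=np.stack([x*k*d,y*k*d,d],-1)
    Y=X@T[:3,:3].T+T[:3,3]
    return Y@R.from_rotvec(s['eef_rot']).as_matrix().T+s['eef_pos']
E
python3 - <<'E'
from h import *
im={}
for n,b in (('scene',(320,180,480,340)),('top',(120,70,320,270))):
    p=cv2.imread(f'pics/{n}0.png'); x0,y0,x1,y1=b
    cv2.imwrite(f'pics/{n}0c.png',cv2.resize(p[y0:y1,x0:x1],(600,600),interpolation=cv2.INTER_CUBIC))
    d=np.load(f'pics/{n}0d.npy'); P=cloud(n,d)
    hsv=cv2.cvtColor(p,cv2.COLOR_BGR2HSV)
    blue=(hsv[...,0]>95)&(hsv[...,0]<125)&(hsv[...,1]>90)&(d>0)
    blue=cv2.morphologyEx(blue.astype(np.uint8),cv2.MORPH_OPEN,np.ones((3,3)))>0
    Q=P[blue]; print(n,len(Q),Q.min(0),Q.max(0))
    h,e=np.histogram(Q[:,2],np.arange(0,400,20)); print(h)
    red=((hsv[...,0]<6)|(hsv[...,0]>174))&(hsv[...,1]>150)&(d>0)
    v,u=np.nonzero(red)
    sel=(u>x0)&(u<x1)&(v>y0)&(v<y1)
    print('red',u[sel].mean(),v[sel].mean(),P[v[sel],u[sel]].mean(0), P[v[sel],u[sel]].min(0),P[v[sel],u[sel]].max(0))
E
```

```text
scene 1807 [496.18002049 100.91543994 241.02602717] [751.90493898 283.01579854 302.2461999 ]
[   0    0    0    0    0    0    0    0    0    0    0    0  418 1339
   45    5    0    0    0]
red 332.1034482758621 269.86206896551727 [682.08652816  -7.06563518  97.98083659] [663.59568072 -20.23408508  88.12707271] [697.53926847   5.8321383  106.06341913]
top 16383 [386.66218292  -0.96417628  26.17198459] [792.25404181 362.03735229 309.6653463 ]
[   0   24   35    9   78   47   53  127  232  178   47  127 5057 7215
 1696 1458    0    0    0]
red 293.1578947368421 144.71929824561403 [683.11533358  -6.40408675  97.12650387] [667.35598397 -16.5131254   90.52430683] [697.44301977   4.53276745 105.20223797]
```

View pics/scene0c.png

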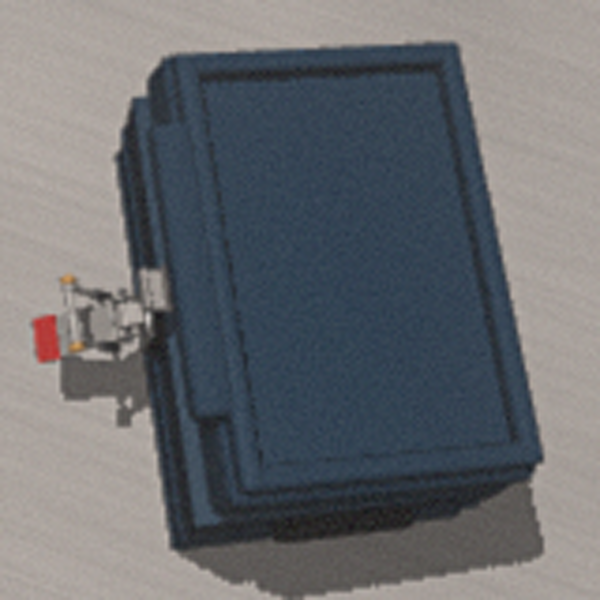

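View pics/top0c.png

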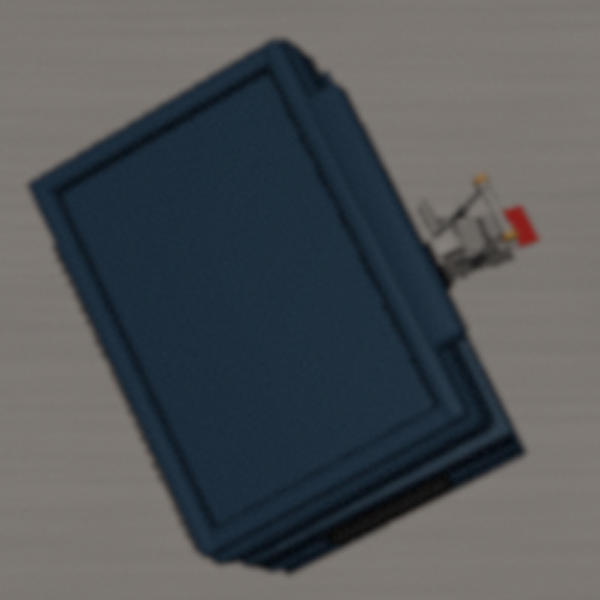

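```bash
python3 - <<'E'
from h import *
for n in ('scene','top'):
    p=cv2.imread(f'pics/{n}0.png'); d=np.load(f'pics/{n}0d.npy'); P=cloud(n,d)
    m=np.zeros(d.shape,np.uint8)
    c=np.array([[382,215],[428,212],[450,285],[400,292]]) if n=='scene' else np.array([[150,140],[205,105],[255,195],[200,235]])
    cv2.fillConvexPoly(m,c,1)
    Q=P[(m>0)&(d>0)]
    for _ in range(3):
        ce=Q.mean(0); w=np.linalg.svd(Q-ce,full_matrices=False)[2][2]; r=(Q-ce)@w; Q=Q[abs(r)<3*r.std()+.5]
    w*=np.sign(w[2]); print(n,len(Q),ce,w,r.std(),'tilt',np.arccos(w[2]),'dir',np.degrees(np.arctan2(w[1],w[0])))
    # all elevated points
    M=(P[...,2]>12)&(d>0)&(abs(P[...,0]-620)<260)&(abs(P[...,1]-160)<260)
    Q=P[M&(P[...,2]>200)][:,:2].astype(np.float32)
    print(cv2.minAreaRect(Q))
    rt=np.array([690,-6])
E
```

```text
scene 3800 [588.32842973 200.1147422  262.2053217 ] [-0.07968283  0.16399114  0.9832383 ] 2.628444294575751 tilt 0.18335068686277448 dir 115.9149852386617
((593.989501953125, 174.49610900878906), (343.3318176269531, 273.1522216796875), 26.302515029907227)
top 7082 [585.03111261 192.37436589 263.18031938] [-0.07968062  0.16264152  0.98346263] 1.9468968882325017 tilt 0.1821162136856377 dir 116.10095395108695
((592.5286254882812, 175.2293243408203), (342.47601318359375, 271.78863525390625), 26.510787963867188)
```

```bash
python3 - <<'E'
from h import *
psi=np.radians(116.3); ex=np.array([np.cos(psi),np.sin(psi)]); ey=np.array([-ex[1],ex[0]])
t=0.183
for n,c in (('scene',[588.3,200.1,262.2]),('top',[585.0,192.4,263.2])):
    xc=ex@c[:2]; h=xc-(62-np.cos(t)*(c[2]-180))/np.sin(t); print('hinge xc via plane',h)
    d=np.load(f'pics/{n}0d.npy'); P=cloud(n,d)
    C=np.stack([P[...,:2]@ex,P[...,:2]@ey,P[...,2]],-1)
    M=(P[...,2]>200)&(abs(P[...,0]-620)<260)&(abs(P[...,1]-160)<260)&(d>0)
    Q=C[M]
    print(n,'y range',np.percentile(Q[:,1],[0.2,1,99,99.8]),'x',np.percentile(Q[:,0],[.2,1,99,99.8]))
    # body: z 20..178
    M=(P[...,2]>165)&(P[...,2]<195)&(abs(P[...,0]-620)<260)&(abs(P[...,1]-160)<260)&(d>0)
    Q=C[M]; print('body rim', len(Q),np.percentile(Q[:,1],[1,99]),np.percentile(Q[:,0],[.5,2,5,50]))
    # rim top: rear edge of lid: max x 
    M=(P[...,2]>225)&(abs(P[...,0]-620)<260)&(abs(P[...,1]-160)<260)&(d>0)
    Q=C[M]
    for b in range(-560,-420,0+200): pass
    xs=np.arange(-160,150,10); k=np.digitize(Q[:,0],xs)
    for i in range(1,len(xs)):
        q=Q[k==i]
        if len(q)>10: print(xs[i-1],len(q),np.percentile(q[:,2],[5,50,95]).round(),np.percentile(q[:,1],[1,99]).round())
E
```

```text
hinge xc via plane 22.186821881146017
scene y range [-781.18464352 -780.65069798 -449.59687813 -444.76934474] x [-238.75486645 -225.90082553   24.94403963   27.9594792 ]
body rim 630 [-781.08402204 -441.19361062] [-296.67381832 -294.28762689 -291.6447156  -216.13774976]
-160 422 [271. 276. 293.] [-781. -451.]
-150 422 [269. 275. 291.] [-781. -450.]
-140 415 [267. 272. 289.] [-781. -452.]
-130 427 [265. 271. 288.] [-781. -449.]
-120 421 [263. 269. 286.] [-780. -448.]
-110 419 [262. 267. 284.] [-781. -451.]
-100 410 [259. 265. 283.] [-780. -450.]
-90 412 [258. 263. 279.] [-780. -450.]
-80 411 [256. 261. 279.] [-781. -452.]
-70 403 [254. 259. 276.] [-779. -451.]
-60 415 [253. 258. 276.] [-780. -449.]
-50 405 [251. 256. 274.] [-779. -449.]
-40 401 [249. 254. 273.] [-780. -449.]
-30 395 [247. 252. 269.] [-780. -451.]
-20 401 [245. 250. 267.] [-780. -450.]
-10 391 [244. 248. 266.] [-778. -452.]
0 432 [241. 247. 264.] [-778. -452.]
10 548 [244. 260. 266.] [-778. -451.]
20 309 [255. 261. 266.] [-774. -453.]
hinge xc via plane 22.149355546806788
top y range [-773.63824344 -769.70868767 -438.7
[... 227 characters left out ...]
0 630 [270. 274. 292.] [-770. -439.]
-140 655 [268. 272. 290.] [-770. -439.]
-130 638 [266. 271. 287.] [-770. -439.]
-120 640 [264. 269. 287.] [-769. -439.]
-110 635 [262. 267. 284.] [-770. -439.]
-100 650 [261. 265. 283.] [-770. -439.]
-90 619 [259. 263. 280.] [-770. -439.]
-80 641 [257. 262. 279.] [-770. -439.]
-70 622 [255. 260. 277.] [-770. -439.]
-60 641 [253. 258. 275.] [-770. -439.]
-50 624 [252. 256. 274.] [-770. -439.]
-40 609 [250. 254. 271.] [-769. -439.]
-30 622 [248. 252. 269.] [-770. -440.]
-20 618 [246. 251. 268.] [-770. -440.]
-10 608 [245. 249. 266.] [-769. -441.]
0 611 [243. 247. 264.] [-769. -440.]
10 831 [244. 259. 264.] [-769. -441.]
20 565 [257. 261. 264.] [-768. -445.]
```

```bash
python3 - <<'E'
from h import *
psi=np.radians(116.3); ex=np.array([np.cos(psi),np.sin(psi)]); ey=np.array([-ex[1],ex[0]])
for n in ('scene','top'):
    d=np.load(f'pics/{n}0d.npy'); p=cv2.imread(f'pics/{n}0.png');P=cloud(n,d)
    C=np.stack([P[...,:2]@ex,P[...,:2]@ey+609.8,P[...,2]],-1)
    A=(abs(P[...,0]-620)<300)&(abs(P[...,1]-160)<300)&(d>0)
    T=C[A&(abs(C[...,2])<8)]; print(n,'table z',np.median(T[:,2]))
    M=A&(C[...,2]>25)&(C[...,2]<200)&(abs(C[...,1])>60)&(abs(C[...,1])<165)&(C[...,0]<-150)
    Q=C[M]
    for z in range(20,200,20):
        q=Q[(Q[:,2]>=z)&(Q[:,2]<z+20)]
        if len(q): print(z,len(q),np.percentile(q[:,0],[2,50]).round(1))
    # ledge front
    M=A&(C[...,2]>240)&(abs(C[...,1])<100)&(C[...,0]<-150); Q=C[M]
    for x in range(-245,-180,5):
        q=Q[(Q[:,0]>=x)&(Q[:,0]<x+5)]
        if len(q): print(x,len(q),np.percentile(q[:,2],[5,50,95]).round(1))
    # latch points
    M=A&(C[...,2]>25)&(C[...,2]<235)&(abs(C[...,1])<50)&(C[...,0]<-232)
    v,u=np.nonzero(M); 
    for a in range(0,len(u),1 if len(u)<90 else len(u)//90): print(u[a],v[a],C[v[a],u[a]].round(0),p[v[a],u[a]][::-1])
E
```

```text
scene table z 0.6761162330656134
20 71 [-224.1 -221.5]
40 47 [-221.3 -220.6]
60 4 [-221.3 -220.9]
80 89 [-223.7 -221.9]
100 57 [-222.8 -220.5]
120 51 [-221.2 -220.5]
140 54 [-221.2 -220.5]
160 144 [-221.1 -218.8]
180 159 [-220.3 -215.7]
-245 10 [242.9 244.3 249.3]
-240 13 [240.8 244.9 249. ]
-230 80 [285.9 294.1 303. ]
-225 171 [245.  303.  308.8]
-220 128 [300.3 305.1 309.3]
-215 132 [300.5 304.8 308.5]
-210 128 [299.9 303.9 307.6]
-205 129 [298.  302.6 307.3]
-200 124 [296.9 301.8 305.1]
-195 128 [296.2 300.6 304.7]
-190 131 [295.7 300.3 304.6]
-185 71 [293.8 298.3 301.2]
336 254 [-296.   30.  184.] [158 124  88]
336 255 [-297.   26.  186.] [156 135 109]
359 255 [-235.    8.  231.] [130 126 120]
339 256 [-288.   23.  184.] [130 125 122]
339 257 [-288.   21.  181.] [114 110 106]
343 257 [-275.   24.  161.] [115 113 106]
351 257 [-250.   23.  152.] [142 136 134]
338 258 [-292.   18.  181.] [181 173 167]
343 258 [-275.   21.  159.] [98 93 90]
347 258 [-262.   23.  146.] [56 55 53]
353 258 [-245.   18.  158.] [111 108 104]
344 259 [-272.   19.  151.] [103  99  95]
348 259 [-259.   21. 
[... 7908 characters left out ...]
152 [-267.   16.  151.] [93 88 85]
285 152 [-279.   13.  117.] [73 70 66]
266 153 [-234.    4.  156.] [127 122 117]
271 153 [-245.    9.  154.] [83 80 77]
277 153 [-259.   13.  141.] [98 94 89]
282 153 [-270.   22.  153.] [64 61 59]
269 154 [-240.    8.  150.] [82 80 76]
274 154 [-251.   14.  152.] [75 73 70]
279 154 [-262.   19.  148.] [68 65 63]
271 155 [-243.   15.  159.] [70 67 64]
276 155 [-254.   16.  141.] [76 73 70]
281 155 [-266.   24.  149.] [41 39 40]
273 156 [-246.   18.  152.] [60 58 57]
278 156 [-258.   21.  143.] [37 35 36]
269 157 [-236.   14.  147.] [70 67 64]
274 157 [-247.   20.  147.] [52 50 48]
280 157 [-261.   25.  138.] [42 40 39]
277 159 [-252.   23.  127.] [58 55 53]
```

```bash
python3 -m handwheel '[0,0,1.3,0.029,0.046,0.01,0, 0,0,2.6,0.058,0.092,0.02,0, 0,0,3.9,0.087,0.138,0.03,0, 0,0,5.2,0.116,0.184,0.04,0, 0,0,6.5,0.145,0.23,0.05,0]' 30
```

```text
clock: 0.78
eef_pos: [336.7, -363.2, 454.3]
eef_rot: [-2.84, -1.34, 0.001]
wrist_force: [1.5, 0.5, 0.3]
width: 41.1
```

```bash
cat >> h.py <<'E'
psi=np.radians(116.3); ex=np.array([np.cos(psi),np.sin(psi),0]); ey=np.array([-ex[1],ex[0],0]); ez=np.array([0,0,1.])
C0=-100.5*ex-609.8*ey
def c2w(x,y,z): return C0+x*ex+y*ey+z*ez
def w2c(p): p=np.asarray(p)-C0; return np.array([p@ex,p@ey,p[2]])
def rot(phi): # tool pointing +x_c, phi deg below horizontal
    f=np.radians(phi); z=np.cos(f)*ex-np.sin(f)*ez; y=-ey; x=np.cross(y,z); return np.stack([x,y,z],1)
def info(s=None):
    s=s or state(); Rm=R.from_rotvec(s['eef_rot']).as_matrix(); z=Rm[:,2]
    print('t',round(s['clock'],2),'q',s['q'].round(2),'tcp',s['eef_pos'].round(1),'F',s['wrist_force'].round(1),'w',round(s['width'],1))
    print(' grasp_c',w2c(s['eef_pos']+163*z).round(1),'tip_c',w2c(s['eef_pos']+182*z).round(1),'z_c',[round(float(z@a),3) for a in (ex,ey,ez)],'y.ey',round(float(Rm[:,1]@ey),3))
    return s
def plan(gx,gy,gz,phi,off=163,s=None):
    s=s or state(); Rt=rot(phi); t=c2w(gx,gy,gz)-off*Rt[:,2]
    r=(R.from_matrix(Rt)*R.from_rotvec(s['eef_rot']).inv()).as_rotvec()
    print('turn',(np.degrees(r)/5).round(2),'shift m',((t-s['eef_pos'])/1000).round(4),'target tcp',t.round(0))
E
python3 - <<'E'
from h import *
info(); plan(-88,0,315,90,182)
for n,b in (('top',[('tub',372,133,102),('bowl',405,280,55),('plates',463,218,50),('spoon',412,145,10)]),):
    K,Rm,t=campose(n)
    for nm,u,v,z in b:
        r=Rm@np.array([(u-K[0,2])/K[0,0],(v-K[1,2])/K[1,1],1]); p=t+r*(z-t[2])/r[2]; print(nm,p.round(0),w2c(p).round(0))
E
```

```text
t 0.78 q [ 0.94  0.16 -0.25  1.82  0.04  1.17 -0.01] tcp [ 336.7 -363.2  454.3] F [1.5 0.5 0.3] w 41.1
 grasp_c [-374.1  469.   291.3] tip_c [-374.1  469.   272.3] z_c [0.001, 0.001, -1.0] y.ey -0.41
turn [ 0.000e+00 -1.000e-02  1.316e+01] shift m [0.2935 0.4644 0.0427] target tcp [630. 101. 497.]
tub [ 710. -217.  102.] [-408.   69.  102.]
bowl [ 322. -295.   55.] [-307.  452.   55.]
plates [ 484. -460.   50.] [-526.  380.   50.]
spoon [ 699. -339.   10.] [-513.  133.   10.]
```

```bash
python3 -m handwheel '[0,0,1.32,0.0294,0.0464,0.005,0, 0,0,2.64,0.0588,0.0928,0.01,0, 0,0,3.96,0.088,0.139,0.018,0, 0,0,5.28,0.118,0.186,0.025,0, 0,0,6.6,0.147,0.232,0.034,0]'; python3 -m handwheel '[0,0,1.32,0.0294,0.0464,0.005,0, 0,0,2.64,0.0588,0.0928,0.01,0, 0,0,3.96,0.088,0.139,0.01,0, 0,0,5.28,0.118,0.186,0.01,0, 0,0,6.6,0.147,0.232,0.01,0]'; python3 - <<'E'
from h import *
info(); plan(-88,0,305,90,182);plan(-107,0,258,90,182)
E
```

```text
clock: 1.4
eef_pos: [484.3, -129.6, 488.5]
eef_rot: [-2.339, -2.096, 0.002]
wrist_force: [1.1, 0.4, -0.1]
width: 0.2
clock: 2.02
eef_pos: [632.1, 103.7, 498.2]
eef_rot: [-1.643, -2.677, 0.003]
wrist_force: [0.7, -0.7, 0.3]
width: 0.6
t 2.02 q [ 0.22  0.46 -0.68  1.39  0.29  1.39  0.  ] tcp [632.1 103.7 498.2] F [ 0.7 -0.7  0.3] w 0.6
 grasp_c [-86.7  -2.5 335.2] tip_c [-86.7  -2.5 316.2] z_c [-0.0, 0.002, -1.0] y.ey -1.0
turn [ 0.01 -0.01 -0.12] shift m [-0.0019 -0.0025 -0.0112] target tcp [630. 101. 487.]
turn [ 0.01 -0.01 -0.12] shift m [ 0.0065 -0.0195 -0.0582] target tcp [639.  84. 440.]
```

```bash
python3 -m handwheel '[0,0,-0.1,-0.001,-0.004,-0.014,0, 0,0,-0.1,0.001,-0.008,-0.024,0, 0,0,-0.1,0.003,-0.011,-0.034,0, 0,0,-0.1,0.005,-0.015,-0.044,0, 0,0,-0.1,0.006,-0.018,-0.054,0]'; python3 - <<'E'
from h import *
info()
E
```

```text
clock: 2.65
eef_pos: [638.4, 84.1, 443.9]
eef_rot: [1.657, 2.668, -0.003]
wrist_force: [0.7, -0.8, 2.8]
width: 0.3
t 2.65 q [ 0.24  0.5  -0.67  1.46  0.32  1.29  0.  ] tcp [638.4  84.1 443.9] F [ 0.7 -0.8  2.8] w 0.3
 grasp_c [-107.2    0.5  280.9] tip_c [-107.3    0.5  261.9] z_c [-0.002, 0.001, -1.0] y.ey -1.0
```

```bash
python3 -m handwheel '[0,0,0,0,0,-0.001,0, 0,0,0,0,0,-0.002,0, 0,0,0,0,0,-0.003,0, 0,0,0,0,0,-0.004,0, 0,0,0,0,0,-0.005,0]'; python3 - <<'E'
from h import *
info()
E
```

```text
clock: 3.28
eef_pos: [638.0, 83.8, 442.2]
eef_rot: [1.657, 2.665, -0.003]
wrist_force: [-9.0, -2.6, 24.6]
width: 0.1
t 3.27 q [ 0.24  0.5  -0.67  1.47  0.32  1.28  0.  ] tcp [638.   83.8 442.2] F [-9.  -2.6 24.6] w 0.1
 grasp_c [-107.8    0.7  279.2] tip_c [-107.9    0.7  260.2] z_c [-0.004, -0.0, -1.0] y.ey -1.0
```

```bash
python3 -m handwheel '[0,0,0,0,0,0.01,0, 0,0,0,0.005,-0.01,0.03,0.3, 0,0,0,0.012,-0.03,0.05,0.6, 0,0,0,0.025,-0.05,0.06,1, 0,0,0,0.04,-0.08,0.06,1]'; python3 - <<'E'
from h import *
info(); plan(-245,0,237,45)
E
```

```text
clock: 3.9
eef_pos: [678.2, 3.8, 503.5]
eef_rot: [1.654, 2.665, -0.002]
wrist_force: [1.0, 0.1, -0.1]
width: 37.1
t 3.9 q [ 0.32  0.52 -0.65  1.28  0.31  1.44  0.16] tcp [678.2   3.8 503.5] F [ 1.   0.1 -0.1] w 37.1
 grasp_c [-1.974e+02 -2.000e-01  3.405e+02] tip_c [-1.975e+02 -2.000e-01  3.215e+02] z_c [-0.005, -0.002, -1.0] y.ey -1.0
turn [8.11 4.03 0.  ] shift m [ 0.0726 -0.1467 -0.1512] target tcp [ 751. -143.  352.]
```

```bash
python3 -m handwheel '[1.6,0.8,0,0.02,-0.04,-0.02,1, 3.2,1.6,0,0.04,-0.08,-0.05,1, 4.9,2.4,0,0.055,-0.115,-0.08,1, 6.5,3.2,0,0.07,-0.145,-0.115,1, 8.1,4.0,0,0.073,-0.147,-0.15,1]'; python3 - <<'E'
from h import *
s=info(); plan(-245,0,237,45)
p,d=snapshot('wrist'); save('w1',p); np.save('pics/w1d.npy',d)
p,d=snapshot('scene'); save('s1',p[150:350,240:480]); np.save('pics/s1d.npy',d)
cv2.imwrite('pics/s1.png',cv2.resize(p[180:330,290:450,::-1],(800,600)[:2],interpolation=2))
E
```

```text
clock: 4.53
eef_pos: [751.6, -147.4, 351.0]
eef_rot: [-1.284, -2.053, -0.533]
wrist_force: [0.6, 1.6, -0.3]
width: 86.3
t 4.53 q [ 0.56  1.   -0.74  0.96 -0.1   1.71  0.43] tcp [ 751.6 -147.4  351. ] F [ 0.6  1.6 -0.3] w 86.3
 grasp_c [-249.3    0.6  235.9] tip_c [-235.8    0.5  222.5] z_c [0.708, -0.005, -0.706] y.ey -1.0
turn [-0.02 -0.    0.07] shift m [-0.0008  0.0045  0.0012] target tcp [ 751. -143.  352.]
```

View pics/w1.png

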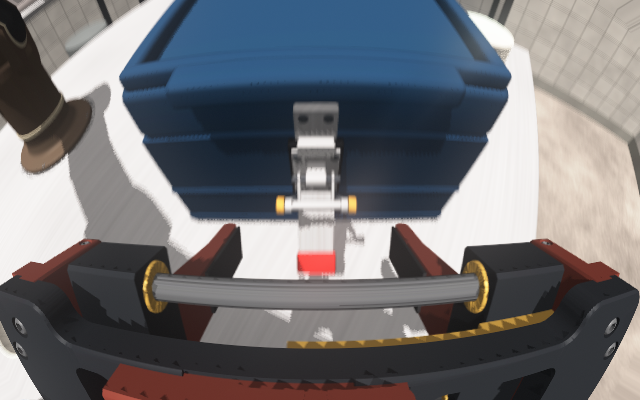

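View pics/s1.png

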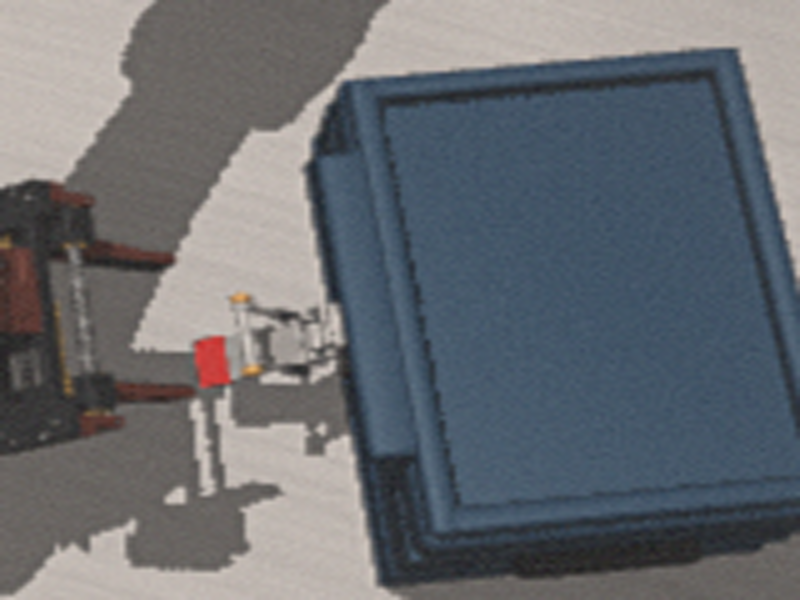

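```bash
python3 - <<'E'
from h import *
s=state(); d=np.load('pics/w1d.npy'); p=cv2.imread('pics/w1.png'); W=wcloud(d,s)
C=np.stack([(W-C0)@ex,(W-C0)@ey,W[...,2]],-1)
for v in (200,203,205,207,210):
    print(v,[C[v,u].round(1).tolist() for u in (279,283,300,316,330,350,353)])
print('column 316:')
for v in range(80,272,4): print(v,C[v,316].round(1),C[v,304].round(1),p[v,316][::-1])
hsv=cv2.cvtColor(p,cv2.COLOR_BGR2HSV)
m=(hsv[...,0]>15)&(hsv[...,0]<32)&(hsv[...,1]>150); m[230:]=0
k,l,st,ce=cv2.connectedComponentsWithStats(m.astype(np.uint8))
for i in range(1,k):
    if st[i][4]>15: print(st[i],ce[i],np.median(C[l==i],0))
E
```

```text
200 [[-184.8, 29.7, 179.7], [-184.5, 26.7, 179.1], [-157.4, 16.9, 133.4], [-156.6, 2.3, 131.8], [-157.0, -10.6, 132.2], [-184.6, -23.3, 178.5], [-184.8, -25.5, 178.8]]
203 [[-187.6, 29.5, 180.1], [-187.4, 26.5, 179.7], [-185.1, 14.2, 175.6], [-185.5, 2.1, 176.0], [-185.2, -8.4, 175.3], [-187.1, -23.2, 178.5], [-188.0, -25.2, 179.8]]
205 [[-188.9, 29.5, 179.4], [-188.6, 26.6, 178.8], [-187.5, 14.1, 176.8], [-187.1, 2.1, 175.9], [-187.8, -8.3, 176.9], [-189.2, -23.0, 179.1], [-189.0, -25.3, 178.6]]
207 [[-190.6, 29.4, 179.4], [-190.2, 26.5, 178.6], [-189.0, 14.0, 176.3], [-189.1, 2.1, 176.4], [-189.5, -8.2, 176.9], [-190.6, -22.9, 178.6], [-191.0, -25.1, 179.3]]
210 [[-191.8, 29.6, 177.0], [-192.1, 26.5, 177.4], [-190.6, 14.1, 174.6], [-191.3, 2.2, 175.7], [-191.0, -8.3, 174.9], [-192.3, -23.0, 177.1], [-192.7, -25.1, 177.7]]
column 316:
80 [-135.9    1.3  251.2] [-135.7    9.2  251.2] [ 49  83 120]
84 [-138.4    1.4  249.7] [-137.1    9.3  248.9] [37 61 87]
88 [-139.1    1.4  246.8] [-138.8    9.3  246.8] [30 48 68]
92 [-138.8    1.4  243.2] [-138.3    9.4  242.8] [27 43 61]
96 [-138.
[... 2172 characters left out ...]
9   13.9  110.1] [230 226 224]
236 [-182.1    2.6  107.7] [-182.    14.   107.7] [230 226 223]
240 [-184.5    2.6  103.8] [-184.9   14.   104.9] [230 226 223]
244 [-187.9    2.6  101.9] [-187.9   14.1  102.1] [230 225 223]
248 [-191.1    2.7   99.5] [-190.6   14.2   98.5] [230 224 222]
252 [-194.     2.7   96.4] [-193.9   14.3   96.4] [245 170 168]
256 [-197.5    2.7   94.7] [-197.6   14.3   95.2] [253  86  80]
260 [-200.8    2.8   92.3] [-200.8   14.4   92.5] [253  85  79]
264 [-203.7    2.8   88.8] [-204.4   14.4   90.9] [253  84  79]
268 [-207.3    2.8   87.1] [-207.6   14.5   88.3] [252  81  76]
[276 197   8  15  53] [279.49056604 203.96226415] [-188.33323488   30.19815571  177.5591797 ]
```

```bash
cat >> h.py <<'E'
def wc(name):
    s=info(); p,d=snapshot('wrist'); save(name,p); W=wcloud(d,s)
    return s,p,d,np.stack([(W-C0)@ex,(W-C0)@ey,W[...,2]],-1)
E
python3 - <<'E'
from h import *
s,p,d,C=wc('w2')
np.save('pics/C2.npy',C)
for v in (200,205,210):
    print(v,[C[v,u].round(1).tolist() for u in (279,283,316,350,353)])
print('column 316:')
for v in list(range(70,104,4))+list(range(140,164,2))+list(range(192,212,2)): print(v,C[v,316].round(1),C[v,304].round(1),p[v,316])
E
```

```text
t 4.62 q [ 0.56  1.   -0.74  0.96 -0.1   1.71  0.43] tcp [ 750.7 -146.4  344.5] F [-0.2 -1.  -1. ] w 87.8
 grasp_c [-247.5    2.1  229.9] tip_c [-234.     2.1  216.5] z_c [0.711, 0.003, -0.703] y.ey -1.0
200 [[-188.7, 28.7, 186.2], [-187.7, 26.0, 184.6], [-160.0, 2.2, 137.6], [-187.8, -22.6, 183.9], [-188.8, -24.6, 185.6]]
205 [[-192.1, 28.7, 185.0], [-192.3, 25.7, 185.2], [-191.1, 2.1, 182.8], [-192.2, -22.3, 184.3], [-192.3, -24.5, 184.5]]
210 [[-195.2, 28.7, 183.2], [-195.0, 25.9, 182.7], [-193.1, 2.1, 179.0], [-194.5, -22.5, 181.1], [-194.7, -24.6, 181.3]]
column 316:
70 [-133.5    1.3  257.8] [-133.6    9.   258. ] [ 55  95 135]
74 [-137.2    1.3  257.1] [-137.7    9.   257.6] [ 53  90 128]
78 [-138.7    1.3  255. ] [-138.9    9.   255.2] [ 43  71 101]
82 [-140.3    1.3  252.9] [-140.3    9.1  253. ] [31 51 72]
86 [-141.4    1.4  250.4] [-140.2    9.2  249.6] [30 47 66]
90 [-139.6    1.4  245.5] [-140.6    9.3  246.5] [28 45 62]
94 [-141.     1.4  243.2] [-141.3    9.4  243.6] [27 41 56]
98 [-139.8    1.4  238.6] [-139.2    9.6  238.3] [23 33 45]
102 [-122.4    1.5  219.8] [-121
[... 730 characters left out ...]
 [-130.9    2.   155.6] [-131.9   12.7  157.1] [108 105 104]
192 [-131.5    2.3  105.8] [-134.5   14.5  110.7] [153 149 146]
194 [-155.7    2.2  140.8] [-155.2   13.   140.2] [231 228 226]
196 [-157.5    2.2  140.4] [-157.4   13.   140.4] [231 227 226]
198 [-158.6    2.2  138.7] [-158.4   13.   138.6] [231 227 226]
200 [-160.     2.2  137.6] [-159.8   13.   137.5] [218 212 210]
202 [-188.     2.1  181.7] [-188.5   10.8  182.8] [238 235 233]
204 [-190.     2.1  182.3] [-189.8   10.8  182.1] [251 250 249]
206 [-191.4    2.1  181.9] [-191.3   10.8  181.8] [241 239 237]
208 [-193.3    2.1  182.3] [-192.3   10.9  180.7] [197 190 189]
210 [-193.1    2.1  179. ] [-192.5   11.   178.1] [169 164 162]
```

```bash
python3 - <<'E'
from h import *
s=info(); plan(-188.7,2,179.8,45,172,s)
E
```

```text
t 4.67 q [ 0.56  1.   -0.74  0.96 -0.1   1.71  0.43] tcp [ 751.  -144.7  348.9] F [ 0.1 -0.4 -0.2] w 88.1
 grasp_c [-246.7    0.8  233.7] tip_c [-233.3    0.8  220.3] z_c [0.707, 0.001, -0.707] y.ey -1.0
turn [ 0.01 -0.04  0.03] shift m [-0.0241  0.0457 -0.0475] target tcp [727. -99. 301.]
```

```bash
python3 -m handwheel '[0,0,0,-0.004,0.008,-0.008,1, 0,0,0,-0.008,0.016,-0.016,1, 0,0,0,-0.012,0.024,-0.024,1, 0,0,0,-0.012,0.024,-0.024,1, 0,0,0,-0.012,0.024,-0.024,1]'; python3 - <<'E'
from h import *
for i in range(1):
  s,p,d,C=wc('w3'); plan(-188.7,0.5,179.8,45,172,s)
  hsv=cv2.cvtColor(p[:,:,::-1].copy(),cv2.COLOR_BGR2HSV)
  m=(hsv[...,0]>15)&(hsv[...,0]<32)&(hsv[...,1]>130); m[240:]=0
  k,l,st,ce=cv2.connectedComponentsWithStats(m.astype(np.uint8))
  for i in range(1,k):
    if st[i][4]>15: print(st[i],ce[i],np.median(C[l==i],0))
info()
E
```

```text
clock: 5.3
eef_pos: [739.1, -120.7, 325.6]
eef_rot: [-1.282, -2.055, -0.527]
wrist_force: [-0.6, -0.1, 0.6]
width: 87.8
t 5.3 q [ 0.56  0.98 -0.75  1.06 -0.1   1.63  0.43] tcp [ 739.1 -120.7  325.6] F [-0.6 -0.1  0.6] w 87.8
 grasp_c [-220.     0.8  210.3] tip_c [-206.6    0.8  196.8] z_c [0.707, 0.0, -0.708] y.ey -1.0
turn [ 0.02 -0.03  0.03] shift m [-0.0108  0.0224 -0.0242] target tcp [728. -98. 301.]
[269 218  10  19 184] [273.63586957 227.        ] [-191.85978251   27.08195719  184.55129457]
[355 218  10  18 158] [359.89240506 226.57594937] [-191.90658308  -26.6110237   184.51706958]
t 5.35 q [ 0.56  0.98 -0.75  1.06 -0.1   1.63  0.43] tcp [ 739.2 -121.   325.5] F [-0.5 -1.   0.2] w 87.8
 grasp_c [-220.3    0.8  210.1] tip_c [-206.8    0.8  196.7] z_c [0.707, 0.0, -0.707] y.ey -1.0
```

View pics/w3.png

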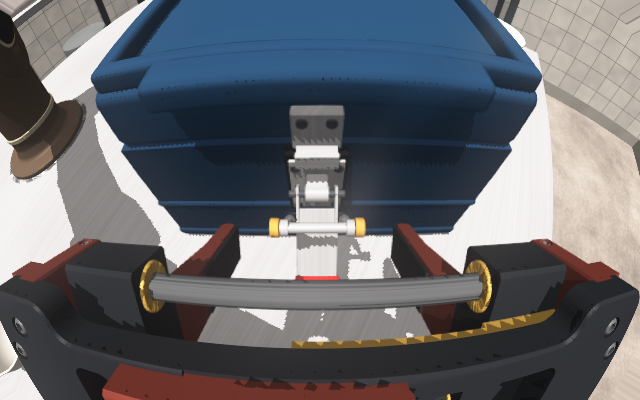

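```bash
python3 -m handwheel '[0,0,0,-0.003,0.006,-0.006,1, 0,0,0,-0.006,0.012,-0.012,1, 0,0,0,-0.0105,0.022,-0.0244,1, 0,0,0,-0.0105,0.022,-0.0244,1, 0,0,0,-0.0105,0.022,-0.0244,1]'; python3 - <<'E'
from h import *
s,p,d,C=wc('w4')
v=C[225:300,250:380]
hsv=cv2.cvtColor(p[:,:,::-1].copy(),cv2.COLOR_BGR2HSV)
m=(hsv[...,0]>15)&(hsv[...,0]<32)&(hsv[...,1]>130); m[265:]=0
k,l,st,ce=cv2.connectedComponentsWithStats(m.astype(np.uint8))
for i in range(1,k):
    if st[i][4]>15: print(st[i],ce[i],np.median(C[l==i],0))
E
```

```text
clock: 5.98
eef_pos: [728.7, -99.0, 301.0]
eef_rot: [-1.282, -2.055, -0.527]
wrist_force: [-0.8, -0.2, 0.3]
width: 87.8
t 5.97 q [ 0.56  0.98 -0.75  1.13 -0.1   1.55  0.44] tcp [728.7 -99.  301. ] F [-0.8 -0.2  0.3] w 87.8
 grasp_c [-195.9    0.4  185.7] tip_c [-182.5    0.4  172.3] z_c [0.707, 0.0, -0.707] y.ey -1.0
[259 237  13  23 242] [264.93801653 247.97933884] [-191.58817368   26.93315085  184.61411222]
[362 237  12  23 244] [367.63934426 247.86885246] [-191.73401598  -26.37413521  184.32989728]
[146 260  16   5  57] [153.01754386 262.43859649] [-225.74657093   45.51386599  258.90599392]
[469 260  17   5  61] [477.13114754 262.44262295] [-226.03057084  -44.15445881  258.0873493 ]
```

View pics/w4.png

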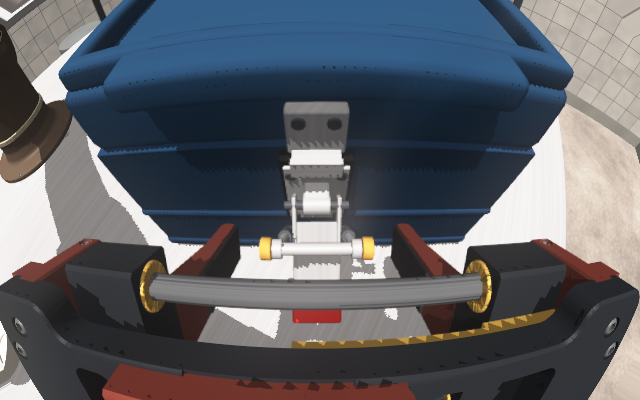

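```bash
python3 -m handwheel '[0,0,0,0,0,0,0.5, 0,0,0,0,0,0,0.5, 0,0,0,0,0,0,0.5, 0,0,0,0,0,0,0.5, 0,0,0,0,0,0,0.5]' 30; python3 - <<'E'
from h import *
s,p,d,C=wc('w5')
E
```

```text
clock: 6.65
eef_pos: [729.0, -99.2, 301.4]
eef_rot: [-1.283, -2.055, -0.528]
wrist_force: [1.7, 0.8, 0.9]
width: 59.8
t 6.65 q [ 0.56  0.98 -0.75  1.13 -0.1   1.55  0.44] tcp [729.  -99.2 301.4] F [1.7 0.8 0.9] w 59.8
 grasp_c [-1.963e+02  1.000e-01  1.861e+02] tip_c [-1.829e+02  1.000e-01  1.726e+02] z_c [0.706, -0.001, -0.708] y.ey -1.0
```

View pics/w5.png

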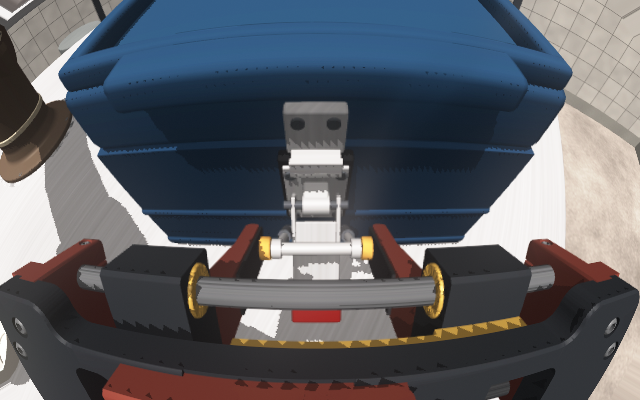

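```bash
python3 -m handwheel '[0,0,0,-0.0015,0.003,0.005,0.5, 0,0,0,-0.003,0.006,0.0102,0.5, 0,0,0,-0.005,0.01,0.0143,0.5, 0,0,0,-0.0068,0.0137,0.0178,0.5, 0,0,0,-0.0068,0.0137,0.0178,0.5]'; python3 - <<'E'
from h import *
s,p,d,C=wc('w6')
E
```

```text
clock: 7.32
eef_pos: [722.1, -85.2, 319.9]
eef_rot: [-1.283, -2.056, -0.528]
wrist_force: [0.9, 3.2, -2.7]
width: 59.6
t 7.33 q [ 0.56  0.95 -0.76  1.16 -0.11  1.55  0.42] tcp [722.1 -85.2 319.9] F [ 0.9  3.2 -2.7] w 59.6
 grasp_c [-1.807e+02  1.000e-01  2.045e+02] tip_c [-1.673e+02  1.000e-01  1.910e+02] z_c [0.706, -0.001, -0.708] y.ey -1.0
```

View pics/w6.png

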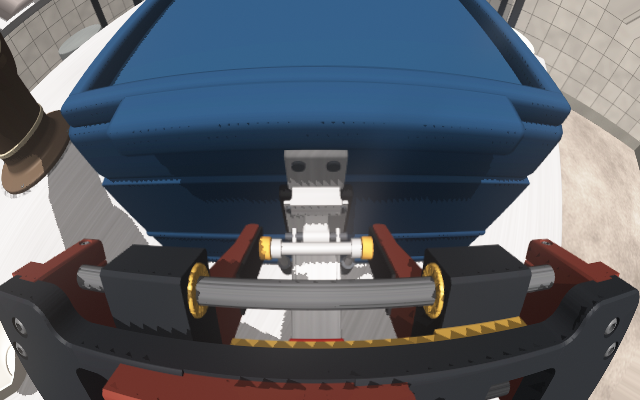

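```bash
python3 -m handwheel '[0,0,0,-0.003,0.006,0.004,0.5, 0,0,0,-0.0055,0.0112,0.0072,0.5, 0,0,0,-0.0097,0.0197,0.009,0.5, 0,0,0,-0.0128,0.026,0.009,0.5, 0,0,0,-0.0157,0.0318,0.009,0.5]'; python3 - <<'E'
from h import *
s,p,d,C=wc('w7')
np.save('pics/C7.npy',C)
for v in list(range(80,270,4)): print(v,C[v,316].round(1),C[v,290].round(1),C[v,370].round(1))
E
```

```text
clock: 8.0
eef_pos: [706.3, -53.6, 329.0]
eef_rot: [-1.284, -2.056, -0.529]
wrist_force: [2.9, -0.5, -5.0]
width: 59.1
t 8.0 q [ 0.55  0.91 -0.78  1.23 -0.13  1.5   0.39] tcp [706.3 -53.6 329. ] F [ 2.9 -0.5 -5. ] w 59.1
 grasp_c [-1.454e+02  1.000e-01  2.135e+02] tip_c [-1.32e+02  1.00e-01  2.00e+02] z_c [0.706, -0.002, -0.708] y.ey -1.0
80 [-42.3  -0.4 240.6] [-42.1  15.8 240.7] [-42.1 -34.3 241.3]
84 [-47.   -0.4 241.1] [-46.4  15.6 240.8] [-44.8 -34.1 240. ]
88 [-50.3  -0.4 240.5] [-50.2  15.4 240.7] [-49.  -33.6 240.2]
92 [-54.3  -0.3 240.6] [-54.3  15.2 240.9] [-52.9 -33.1 240.1]
96 [-58.3  -0.3 240.8] [-57.5  15.  240.4] [-58.2 -32.3 241.4]
100 [-61.4  -0.3 240.3] [-61.5  14.8 240.7] [-61.1 -32.  240.7]
104 [-64.9  -0.3 240.3] [-65.1  14.6 240.8] [-64.5 -31.6 240.6]
108 [-68.9  -0.3 240.8] [-67.9  14.5 240.1] [-68.3 -31.1 240.9]
112 [-7.290e+01 -2.000e-01  2.414e+02] [-71.4  14.3 240.3] [-70.6 -31.  239.8]
116 [-7.500e+01 -2.000e-01  2.404e+02] [-74.9  14.1 240.5] [-75.4 -30.2 241.3]
120 [-7.860e+01 -2.000e-01  2.409e+02] [-78.2  14.  240.6] [-78.7 -29.8 241.4]
124 [-8.190e+01
[... 2327 characters left out ...]
133.5  -28.8  210.3]
240 [-1.280e+02  1.000e-01  1.926e+02] [-128.2   15.3  193.1] [-136.8  -28.2  212.5]
244 [-1.372e+02  1.000e-01  2.090e+02] [-137.7   13.7  210.2] [-139.2  -27.9  212.8]
248 [-1.397e+02  1.000e-01  2.094e+02] [-139.7   13.7  209.6] [-141.3  -27.8  212.6]
252 [-1.414e+02  1.000e-01  2.082e+02] [-141.9   13.7  209.5] [-143.1  -27.9  211.4]
256 [-1.363e+02  1.000e-01  1.878e+02] [-130.3   16.9  171.3] [-144.5  -28.1  209.3]
260 [-1.384e+02  1.000e-01  1.866e+02] [-138.3   15.6  186.2] [-144.2  -29.3  201.8]
264 [-1.441e+02  1.000e-01  1.963e+02] [-144.1   14.6  196.2] [-146.2  -29.3  201. ]
268 [-1.466e+02  1.000e-01  1.966e+02] [-146.4   14.6  196. ] [-118.5  -46.7  105.8]
```

View pics/w7.png

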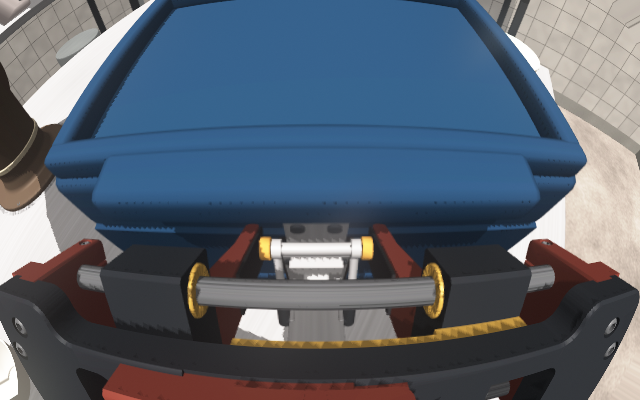

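```bash
python3 -m handwheel '[0,0,0,-0.0012,0.0024,-0.001,0.5, 0,0,0,-0.0013,0.0027,-0.004,0.5, 0,0,0,-0.0013,0.0027,-0.007,0.5, 0,0,0,-0.0013,0.0027,-0.010,0.5, 0,0,0,-0.0013,0.0027,-0.0125,0.5]'; python3 - <<'E'
from h import *
s,p,d,C=wc('w8')
for v in list(range(200,270,4)): print(v,C[v,316].round(1),C[v,290].round(1),C[v,370].round(1))
E
```

```text
clock: 8.68
eef_pos: [704.7, -49.7, 316.6]
eef_rot: [-1.281, -2.056, -0.529]
wrist_force: [-0.8, 2.4, 2.6]
width: 59.4
t 8.68 q [ 0.55  0.92 -0.78  1.24 -0.13  1.47  0.4 ] tcp [704.7 -49.7 316.6] F [-0.8  2.4  2.6] w 59.4
 grasp_c [-1.411e+02 -1.000e-01  2.012e+02] tip_c [-1.277e+02 -1.000e-01  1.878e+02] z_c [0.707, -0.001, -0.707] y.ey -1.0
200 [-139.9   -0.   254.7] [-139.6    9.2  254.2] [-140.2  -19.2  254.9]
204 [-140.4   -0.   252.7] [-140.2    9.3  252.3] [-140.6  -19.4  252.8]
208 [-140.5   -0.   249.8] [-140.9    9.4  250.7] [-141.   -19.7  250.5]
212 [-140.1   -0.   246. ] [-140.2    9.7  246.2] [-140.2  -20.5  246. ]
216 [-140.4   -0.   243.4] [-139.9   10.   242.4] [-140.8  -20.8  243.9]
220 [-138.8   -0.   236.7] [-139.1   10.4  237.5] [-139.   -22.   236.9]
224 [-1.284e+02 -1.000e-01  2.117e+02] [-129.3   12.5  213.6] [-118.1  -31.2  189.8]
228 [-1.285e+02 -1.000e-01  2.072e+02] [-130.5   12.6  211.6] [-123.8  -29.6  196.7]
232 [-1.286e+02 -1.000e-01  2.025e+02] [-127.9   13.5  201.1] [-126.4  -29.3  197.2]
236 [-1.286e+02 -1.000e-01  1.975e+02] [-128.8   13.7  198. ] [-129.4  -28.9  198.4]
240 [-1.285e+02 -1.000e-01  1.918e+02] [-128.    14.3  190.6] [-132.5  -28.3  200.5]
244 [-1.335e+02 -1.000e-01  1.981e+02] [-133.4   13.6  198. ] [-135.  -28.  201.]
248 [-1.361e+02 -1.000e-01  1.991e+02] [-135.3   13.6  196.9] [-137.   -28.   200.3]
252 [-1.374e+02 -1.000e-01  1.967e+02] [-136.9   13.7  195.3] [-138.4  -28.2  198.3]
256 [-1.361e+02 -1.000e-01  1.870e+02] [-136.    14.4  186.6] [-140.3  -28.2  197.4]
260 [-1.385e+02 -1.000e-01  1.870e+02] [-138.8   14.2  187.7] [-139.8  -29.5  189.3]
264 [-143.8   -0.   196.1] [-143.7   13.4  195.5] [-142.   -29.4  189.1]
268 [-146.2   -0.   196.7] [-146.1   13.3  196.2] [-118.2  -44.4  107. ]
```

View pics/w8.png

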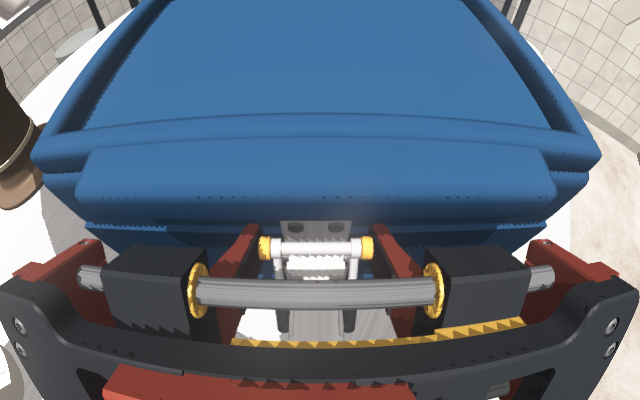

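```bash
python3 -m handwheel '[0,0,0,0,0,-0.002,0.5, 0,0,0,0,0,-0.004,0.5, 0,0,0,0.0006,-0.001,-0.0045,0.5, 0,0,0,0.0014,-0.0028,-0.0045,0.5, 0,0,0,0.0018,-0.0036,-0.0045,0.5]'; python3 - <<'E'
from h import *
s,p,d,C=wc('w9')
for v in list(range(224,270,4)): print(v,C[v,316].round(1),C[v,290].round(1),C[v,370].round(1))
E
```

```text
clock: 9.35
eef_pos: [706.4, -52.8, 312.4]
eef_rot: [-1.28, -2.055, -0.53]
wrist_force: [-2.3, 2.7, 8.0]
width: 59.5
t 9.35 q [ 0.55  0.93 -0.78  1.24 -0.12  1.48  0.4 ] tcp [706.4 -52.8 312.4] F [-2.3  2.7  8. ] w 59.5
 grasp_c [-1.444e+02 -1.000e-01  1.973e+02] tip_c [-1.310e+02 -1.000e-01  1.839e+02] z_c [0.708, -0.001, -0.706] y.ey -1.0
224 [-1.282e+02 -2.000e-01  2.005e+02] [-128.8   13.2  201.8] [-117.6  -32.8  178.2]
228 [-127.9   -0.2  194.9] [-128.2   13.7  195.6] [-126.3  -30.   191.1]
232 [-128.5   -0.2  191.2] [-128.5   14.   191.1] [-130.   -29.3  193.9]
236 [-129.2   -0.2  187.2] [-128.8   14.3  186.5] [-132.3  -29.1  193.8]
240 [-131.2   -0.2  186.3] [-131.9   14.1  187.9] [-136.   -28.3  196.8]
244 [-1.369e+02 -1.000e-01  1.945e+02] [-136.8   13.5  194.2] [-138.7  -27.9  198. ]
248 [-1.390e+02 -1.000e-01  1.942e+02] [-139.1   13.4  194.3] [-140.3  -28.   196.6]
252 [-1.401e+02 -1.000e-01  1.911e+02] [-140.8   13.5  192.8] [-142.2  -28.1  195.5]
256 [-1.441e+02 -1.000e-01  1.958e+02] [-144.4   13.1  196.6] [-143.4  -28.4  192.7]
260 [-1.461e+02 -1.000e-01  1.953e+02] [-146.4   13.   196.1] [-143.1  -29.6  185.6]
264 [-1.466e+02 -1.000e-01  1.904e+02] [-146.6   13.5  190.3] [-144.9  -29.7  184.1]
268 [-137.6   -0.2  155.8] [-146.4   14.1  182.7] [-118.3  -46.3   93.4]
```

View pics/w9.png

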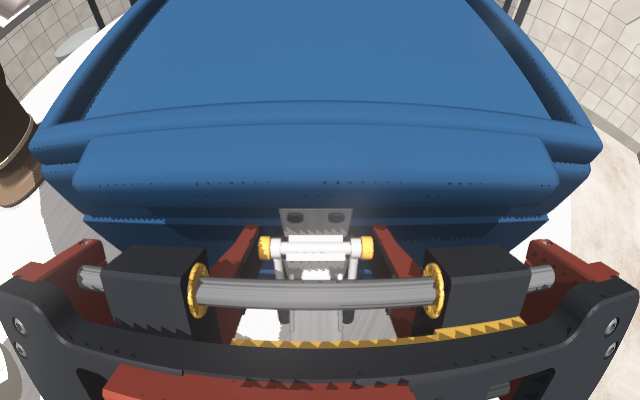

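```bash
python3 -m handwheel '[0,0,0,0,0,0.001,0.75, 0,0,0,0,0,0.001,1, 0,0,0,0,0,0.001,1, 0,0,0,0,0,0.001,1, 0,0,0,0,0,0.001,1]'; python3 - <<'E'
from h import *
s,p,d,C=wc('w10')
for v in list(range(224,276,4)): print(v,C[v,316].round(1),C[v,290].round(1),C[v,370].round(1))
E
```

```text
clock: 10.02
eef_pos: [706.4, -53.0, 313.3]
eef_rot: [-1.28, -2.055, -0.53]
wrist_force: [0.8, 0.1, 0.2]
width: 87.8
t 10.03 q [ 0.55  0.93 -0.78  1.24 -0.12  1.48  0.4 ] tcp [706.4 -53.  313.3] F [0.8 0.1 0.2] w 87.8
 grasp_c [-1.447e+02 -1.000e-01  1.981e+02] tip_c [-1.312e+02 -1.000e-01  1.847e+02] z_c [0.708, -0.001, -0.707] y.ey -1.0
224 [-1.289e+02 -1.000e-01  2.022e+02] [-128.2   13.4  200.9] [-118.2  -32.6  179.8]
228 [-1.281e+02 -1.000e-01  1.958e+02] [-128.3   13.7  196.2] [-118.5  -33.3  174.8]
232 [-1.284e+02 -1.000e-01  1.913e+02] [-128.3   14.1  191. ] [-118.9  -34.1  169.7]
236 [-1.292e+02 -1.000e-01  1.876e+02] [-129.    14.4  187.2] [-132.6  -29.   194.7]
240 [-1.313e+02 -1.000e-01  1.870e+02] [-131.    14.4  186.3] [-135.8  -28.5  196.7]
244 [-1.366e+02 -1.000e-01  1.939e+02] [-136.4   13.7  193.3] [-137.9  -28.4  196.2]
248 [-1.389e+02 -1.000e-01  1.940e+02] [-139.2   13.5  194.7] [-139.9  -28.3  195.7]
252 [-1.407e+02 -1.000e-01  1.928e+02] [-140.7   13.6  192.7] [-141.7  -28.3  194.6]
256 [-1.442e+02 -1.000e-01  1.962e+02] [-144.2   13.2  196.3] [-143.9  -28.2  194.3]
260 [-1.461e+02 -1.000e-01  1.957e+02] [-146.5   13.1  196.4] [-118.3  -43.   114.3]
264 [-1.459e+02 -1.000e-01  1.886e+02] [-146.4   13.6  189.7] [-118.6  -44.4  105.4]
268 [-1.466e+02 -1.000e-01  1.837e+02] [-146.4   14.2  183. ] [-118.2  -46.4   93.2]
272 [-1.402e+02 -1.000e-01  1.555e+02] [-131.    19.1  125.2] [-120.8  -46.8   89.7]
```

View pics/w10.png

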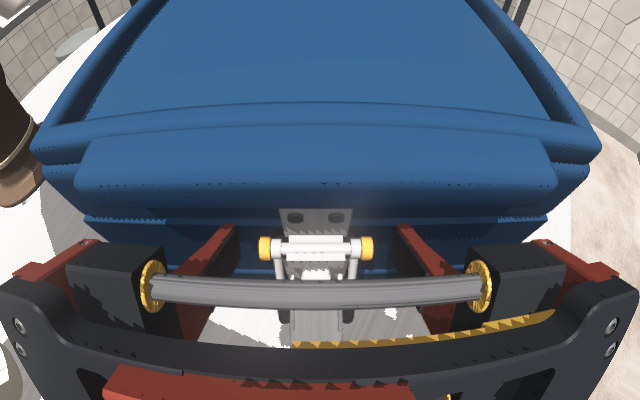

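```bash
python3 -m handwheel '[0,0,0,0.004,-0.008,0.009,1, 0,0,0,0.01,-0.02,0.0225,1, 0,0,0,0.018,-0.036,0.04,1, 0,0,0,0.028,-0.057,0.064,1, 0,0,0,0.028,-0.057,0.064,1]'; python3 - <<'E'
from h import *
s,p,d,C=wc('w11')
hsv=cv2.cvtColor(p[:,:,::-1].copy(),cv2.COLOR_BGR2HSV)
m=((hsv[...,0]<5)|(hsv[...,0]>175))&(hsv[...,1]>150); m[290:]=0;m[:,:240]=0;m[:,400:]=0
print(m.sum(),np.median(C[m],0),C[m].min(0),C[m].max(0))
for v in list(range(140,290,5)): print(v,C[v,316].round(1),p[v,316])
E
```

```text
clock: 10.7
eef_pos: [735.2, -112.0, 379.4]
eef_rot: [-1.284, -2.057, -0.533]
wrist_force: [-0.2, -0.2, -0.6]
width: 87.9
t 10.7 q [ 0.56  0.93 -0.77  1.03 -0.12  1.68  0.39] tcp [ 735.2 -112.   379.4] F [-0.2 -0.2 -0.6] w 87.9
 grasp_c [-210.6   -0.5  263.9] tip_c [-197.2   -0.6  250.5] z_c [0.706, -0.005, -0.708] y.ey -1.0
7 [ 453.58061651 -195.9275469   122.08321165] [ 450.3045927  -203.38332021  121.95774421] [ 454.34481345 -187.69991967  122.72857885]
140 [-130.2   -1.   259.2] [ 55  96 138]
145 [-134.    -1.   258.6] [ 57  96 138]
150 [-137.4   -1.   257.6] [ 53  89 128]
155 [-139.6   -1.   255.3] [42 69 99]
160 [-141.1   -1.   251.9] [34 51 71]
165 [-140.3   -1.   245.4] [32 46 63]
170 [-140.2   -1.   239.5] [62 68 75]
175 [-128.1   -1.2  216.3] [89 88 89]
180 [-127.5   -1.2  208.5] [84 83 83]
185 [-128.3   -1.2  202.4] [85 83 84]
190 [-128.2   -1.3  194.8] [85 84 85]
195 [-128.7   -1.3  187.6] [228 225 223]
200 [-137.5   -1.2  194.3] [242 240 239]
205 [-143.    -1.2  195.9] [243 240 238]
210 [-146.3   -1.1  193.5] [97 94 94]
215 [-146.3   -1.2  184.8] [123 120 120]
220 [-136.5   -1.3  156. ] [144 140 138]
225 [-141.    -1.3  154.8] [244 241 240]
230 [-146.2   -1.3  155.2] [249 247 246]
235 [-150.3   -1.2  153.2] [229 226 224]
240 [-118.    -1.7   64.9] [71 71 75]
245 [-158.1   -1.2  148.1] [235 232 230]
250 [-162.3   -1.2  146.2] [250 249 248]
255 [-166.7   -1.2  144.9] [250 249 248]
260 [-170.9   -1.1  143. ] [250 249 248]
265 [-175.6   -1.1  142.6] [250 248 248]
270 [-180.1   -1.1  141.7] [250 249 247]
275 [-183.8   -1.1  138.4] [250 248 247]
280 [-242.9   -0.   334.2] [115 111 111]
285 [-245.    -0.   337.2] [139 136 137]
```

View pics/w11.png

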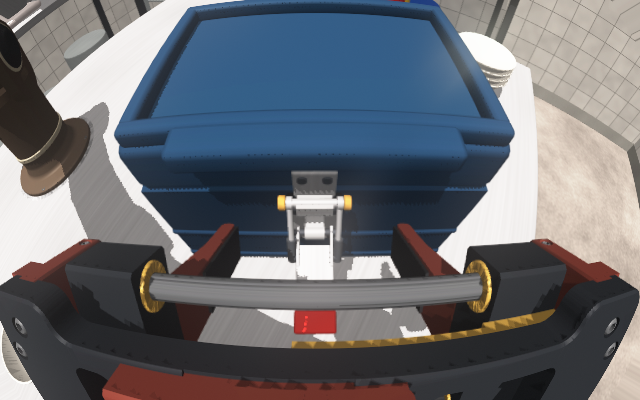

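```bash
python3 - <<'E'
from h import *
s=info()
def T(a,r=72,pen=0):
    h=3+10*abs(np.sin(a-.785))-pen
    return -147-r*np.sin(a)-h*np.cos(a), 150-r*np.cos(a)+h*np.sin(a)
x,z=T(1.25); print(x,z); plan(x-3,0,z+22,45,182,s)
T0=T(1.25)
for a in (1.25,1.1,.95,.8,.65,.5,.35,.2,.1,0): 
    t=T(a); dx=t[0]-T0[0]; print(a,np.round(t,1),'world',(dx*ex[:2]/1000).round(4),round((t[1]-T0[1])/1000,4))
E
```

```text
t 10.75 q [ 0.56  0.93 -0.77  1.04 -0.12  1.68  0.39] tcp [ 734.6 -110.6  377.9] F [-0.2  0.8 -0.6] w 88.0
 grasp_c [-2.089e+02 -2.000e-01  2.626e+02] tip_c [-195.4   -0.3  249.1] z_c [0.707, -0.003, -0.707] y.ey -1.0
-217.68683705182545 134.39920718100993
turn [0.   0.01 0.04] shift m [ 0.0114 -0.0226 -0.0928] target tcp [ 746. -133.  285.]
1.25 [-217.7  134.4] world [-0.  0.] 0.0
1.1 [-213.9  122.8] world [-0.0017  0.0034] -0.0116
0.95 [-208.3  111.9] world [-0.0042  0.0084] -0.0225
0.8 [-200.8  102.1] world [-0.0075  0.0151] -0.0323
0.65 [-194.    95.3] world [-0.0105  0.0212] -0.0391
0.5 [-186.6   89.6] world [-0.0138  0.0279] -0.0448
0.35 [-178.5   84.8] world [-0.0174  0.0352] -0.0496
0.2 [-169.7   81.1] world [-0.0213  0.0431] -0.0533
0.1 [-163.5   79.3] world [-0.024   0.0486] -0.0551
0 [-157.1   78. ] world [-0.0269  0.0543] -0.0564
```

```bash
python3 -m handwheel '[0,0,0,0.006,-0.012,-0.005,0, 0,0,0,0.012,-0.024,-0.02,0, 0,0,0,0.012,-0.023,-0.045,0, 0,0,0,0.0115,-0.0226,-0.07,0, 0,0,0,0.0114,-0.0226,-0.0925,0]'; python3 -m handwheel '[0,0,0,0,0,0,0, 0,0,0,0,0,0,0, 0,0,0,0,0,0,0, 0,0,0,0,0,0,0, 0,0,0,0,0,0,0]';  python3 - <<'E'
from h import *
s,p,d,C=wc('w12'); plan(-217.7,0,134.4,45,182,s)
for v in list(range(200,290,5)): print(v,C[v,316].round(1),p[v,316])
E
```

```text
clock: 11.38
eef_pos: [745.6, -132.6, 282.5]
eef_rot: [-1.28, -2.055, -0.53]
wrist_force: [-0.7, -0.7, -0.0]
width: 41.2
clock: 12.0
eef_pos: [745.6, -132.6, 283.1]
eef_rot: [-1.281, -2.056, -0.53]
wrist_force: [-0.0, 0.2, -1.2]
width: 0.6
t 12.0 q [ 0.56  1.04 -0.73  1.05 -0.07  1.6   0.47] tcp [ 745.6 -132.6  283.1] F [-0.   0.2 -1.2] w 0.6
 grasp_c [-2.334e+02 -1.000e-01  1.679e+02] tip_c [-2.200e+02 -1.000e-01  1.545e+02] z_c [0.707, -0.001, -0.707] y.ey -1.0
turn [-0.   -0.01  0.03] shift m [-0.001   0.0022 -0.02  ] target tcp [ 745. -130.  263.]
200 [-183.9   -0.3  139. ] [250 249 248]
205 [-187.8   -0.3  139.1] [250 249 248]
210 [-191.1   -0.3  138.3] [251 249 248]
215 [-193.9   -0.3  136.7] [251 249 249]
220 [-197.4   -0.3  136.3] [251 250 249]
225 [-200.3   -0.3  134.9] [249 247 246]
230 [-2.172e+02 -2.000e-01  1.637e+02] [117 112 111]
235 [-2.227e+02 -1.000e-01  1.694e+02] [90 86 84]
240 [-2.274e+02 -1.000e-01  1.740e+02] [87 84 81]
245 [-2.322e+02 -1.000e-01  1.793e+02] [86 81 80]
250 [-2.364e+02 -1.000e-01  1.834e+02] [84 68 66]
255 [-2.400e+02 -1.000e-01  1.867e+02] [84 64 62]
260 [-2.435e+02 -1.000e-01  1.901e+02] [81 60 58]
265 [-246.7   -0.   192.9] [73 54 52]
270 [-250.1   -0.   196.8] [72 51 49]
275 [-252.8   -0.   198.9] [70 49 47]
280 [-2.663e+02  1.000e-01  2.399e+02] [74 71 69]
285 [-2.679e+02  1.000e-01  2.407e+02] [128 126 127]
```

View pics/w12.png

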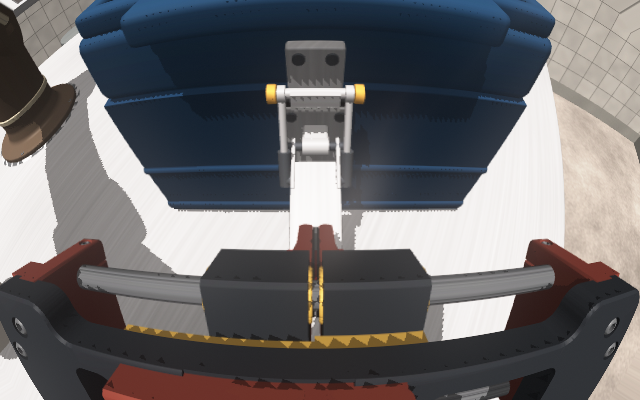

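```bash
python3 -m handwheel '[0,0,0,-0.001,0.0022,-0.014,0, 0,0,0,-0.001,0.0022,-0.02,0, 0,0,0,-0.0018,0.0037,-0.026,0, 0,0,0,-0.0027,0.0056,-0.0316,0, 0,0,0,-0.0039,0.0080,-0.037,0]'; python3 - <<'E'
from h import *
s,p,d,C=wc('w13')
for v in list(range(175,225,5)): print(v,C[v,316].round(1),p[v,316])
E
```

```text
clock: 12.68
eef_pos: [741.7, -124.3, 246.0]
eef_rot: [-1.28, -2.055, -0.531]
wrist_force: [-1.0, 0.1, 5.2]
width: 0.7
t 12.68 q [ 0.56  1.06 -0.73  1.09 -0.06  1.54  0.49] tcp [ 741.7 -124.3  246. ] F [-1.   0.1  5.2] w 0.7
 grasp_c [-2.241e+02 -2.000e-01  1.308e+02] tip_c [-210.7   -0.3  117.4] z_c [0.708, -0.001, -0.706] y.ey -1.0
175 [-175.2   -0.4  131.5] [244 242 241]
180 [-178.6   -0.4  131.3] [244 242 240]
185 [-179.8   -0.4  127.9] [243 241 239]
190 [-182.8   -0.4  127.2] [243 241 240]
195 [-184.9   -0.4  125.2] [242 240 239]
200 [-187.4   -0.4  123.6] [242 240 239]
205 [-189.    -0.4  120.7] [242 239 238]
210 [-192.    -0.4  120. ] [242 239 238]
215 [-194.4   -0.3  118.4] [241 238 237]
220 [-197.    -0.3  117. ] [241 238 237]
```

View pics/w13.png

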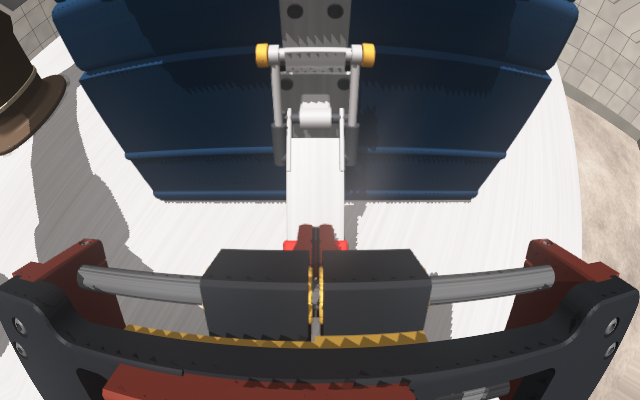

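```bash
python3 -m handwheel '[0,0,0,-0.0022,0.0045,-0.0075,0, 0,0,0,-0.0044,0.0089,-0.0153,0, 0,0,0,-0.0075,0.0152,-0.0224,0, 0,0,0,-0.0109,0.022,-0.0282,0, 0,0,0,-0.0127,0.0257,-0.0307,0]'; python3 - <<'E'
from h import *
s,p,d,C=wc('w14')
for v in list(range(160,225,6)): print(v,C[v,316].round(1),p[v,316])
E
```

```text
clock: 13.35
eef_pos: [728.4, -97.9, 213.5]
eef_rot: [-1.28, -2.055, -0.529]
wrist_force: [0.5, -1.2, 1.6]
width: 0.6
t 13.35 q [ 0.56  1.07 -0.73  1.17 -0.06  1.45  0.49] tcp [728.4 -97.9 213.5] F [ 0.5 -1.2  1.6] w 0.6
 grasp_c [-194.7    0.2   98.4] tip_c [-181.2    0.2   84.9] z_c [0.708, 0.0, -0.706] y.ey -1.0
160 [-157.1    0.   127.7] [193 188 186]
166 [-158.5    0.   124.7] [192 188 185]
172 [-159.3    0.   120.8] [192 188 185]
178 [-1.611e+02  1.000e-01  1.182e+02] [192 188 185]
184 [-1.630e+02  1.000e-01  1.156e+02] [192 187 184]
190 [-1.635e+02  1.000e-01  1.109e+02] [190 186 184]
196 [-1.658e+02  1.000e-01  1.086e+02] [191 187 185]
202 [-1.677e+02  1.000e-01  1.057e+02] [190 186 184]
208 [-1.684e+02  1.000e-01  1.006e+02] [190 186 183]
214 [-1.712e+02  1.000e-01  9.900e+01] [190 186 183]
220 [-1.723e+02  1.000e-01  9.400e+01] [189 185 183]
```

View pics/w14.png

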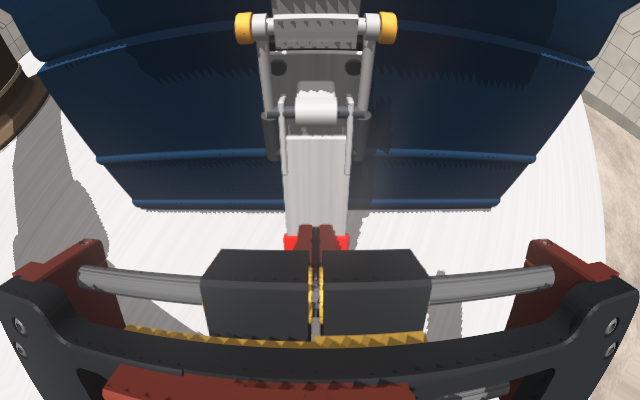

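```bash
python3 -m handwheel '[0,0,0,-0.0024,0.0049,-0.002,0, 0,0,0,-0.0051,0.0103,-0.004,0, 0,0,0,-0.0078,0.0159,-0.0056,0, 0,0,0,-0.0106,0.0215,-0.0069,0, 0,0,0,-0.0115,0.0233,-0.007,0]'; python3 - <<'E'
from h import *
s,p,d,C=wc('w15')
for v in list(range(140,225,8)): print(v,C[v,316].round(1),p[v,316])
E
```

```text
clock: 14.02
eef_pos: [716.7, -74.1, 206.4]
eef_rot: [-1.28, -2.055, -0.528]
wrist_force: [1.4, -2.7, 1.2]
width: -0.0
t 14.03 q [ 0.55  1.06 -0.74  1.24 -0.06  1.39  0.48] tcp [716.7 -74.1 206.4] F [ 1.4 -2.7  1.2] w -0.0
 grasp_c [-168.2    0.2   91.2] tip_c [-154.7    0.2   77.8] z_c [0.708, 0.001, -0.707] y.ey -1.0
140 [-1.479e+02  1.000e-01  1.546e+02] [251 250 249]
148 [-1.504e+02  1.000e-01  1.531e+02] [231 228 226]
156 [-152.2    0.2  150.7] [169 164 163]
164 [-146.2    0.2  138. ] [120 117 115]
172 [-147.9    0.2  134.7] [88 85 85]
180 [-147.5    0.2  128.3] [87 85 85]
188 [-147.3    0.2  121.6] [118 114 114]
196 [-147.5    0.2  115. ] [117 114 114]
204 [-147.2    0.2  107. ] [118 113 111]
212 [-146.6    0.2   97.5] [117 111 111]
220 [-147.2    0.2   89.6] [116 112 110]
```

View pics/w15.png

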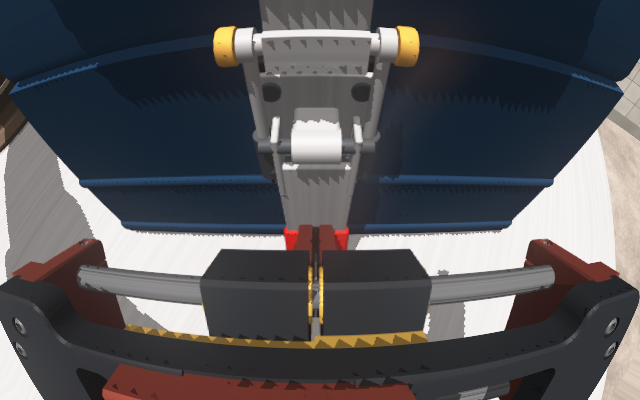

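```bash
python3 -m handwheel '[0,0,0,-0.0009,0.0018,0,0, 0,0,0,-0.0018,0.0036,0,0, 0,0,0,-0.002,0.0041,0,0, 0,0,0,-0.002,0.0041,0,0, 0,0,0,-0.002,0.0041,0,0]'; python3 -m handwheel '[0,0,0,0.004,-0.008,0.002,0, 0,0,0,0.012,-0.024,0.012,0, 0,0,0,0.022,-0.045,0.04,0, 0,0,0,0.035,-0.07,0.07,0, 0,0,0,0.035,-0.07,0.07,0]'; python3 - <<'E'
from h import *
s,p,d,C=wc('w16')
for v in list(range(140,260,8)): print(v,C[v,316].round(1),p[v,316])
for n in ('scene','top'):
    p,d=snapshot(n); save(n+'9',p)
p,d=snapshot('scene'); cv2.imwrite('pics/s9c.png',cv2.resize(p[180:330,290:450,::-1],(800,600)[:2],interpolation=2))
info()
E
```

```text
clock: 14.7
eef_pos: [715.6, -73.4, 206.9]
eef_rot: [-1.287, -2.058, -0.528]
wrist_force: [4.4, -10.0, 3.1]
width: 0.1
clock: 15.32
eef_pos: [751.7, -145.6, 279.6]
eef_rot: [-1.291, -2.06, -0.532]
wrist_force: [0.9, -0.2, -0.7]
width: 0.8
t 15.32 q [ 0.56  1.05 -0.73  1.02 -0.06  1.61  0.48] tcp [ 751.7 -145.6  279.6] F [ 0.9 -0.2 -0.7] w 0.8
 grasp_c [-248.7   -0.9  163.5] tip_c [-235.3   -1.   150. ] z_c [0.702, -0.008, -0.712] y.ey -1.0
140 [-146.6   -2.   133.5] [82 78 78]
148 [-147.9   -2.   125.6] [111 109 107]
156 [-147.3   -2.1  114.7] [112 109 107]
164 [-147.3   -2.1  103.9] [113 110 108]
172 [-147.1   -2.1   92. ] [114 110 110]
180 [-146.9   -2.2   79.2] [114 111 111]
188 [-150.7   -2.2   71.7] [198  49  48]
196 [-152.5   -2.2   60.5] [190  52  49]
204 [-126.8   -2.7   -0.9] [141 136 135]
212 [-137.1   -2.6   -1.1] [142 137 136]
220 [-147.4   -2.5   -0.9] [241 238 237]
228 [-230.4   -1.1  157.3] [104 101  99]
236 [-239.1   -0.9  166.3] [103  98  97]
244 [-246.7   -0.8  174.3] [101  96  95]
252 [-253.5   -0.7  181.7] [98 94 92]
t 15.53 q [ 0.56  1.05 -0.73  1.03 -0.06  1.61  0.48] tcp [ 750.1 -142.2  275.6] F [-0.5  0.1  0.3] w 0.7
 grasp_c [-2.444e+02  2.000e-01  1.601e+02] tip_c [-2.310e+02  2.000e-01  1.466e+02] z_c [0.705, -0.001, -0.709] y.ey -1.0
```

View pics/w16.png

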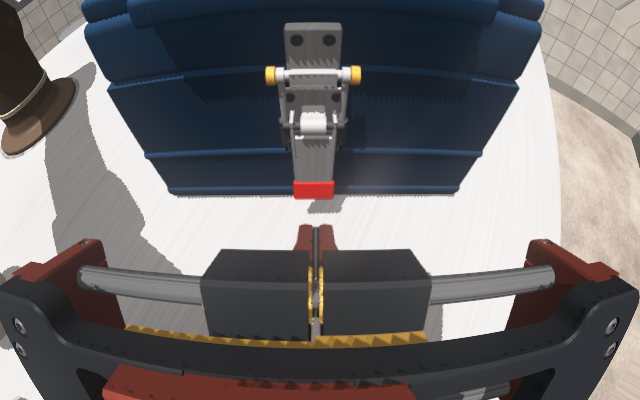

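View pics/top9.png

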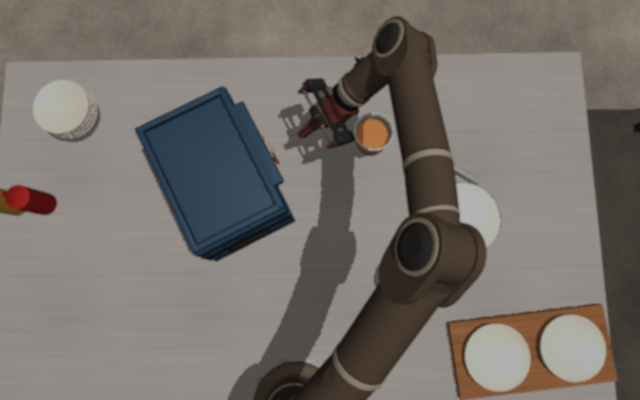

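```bash
python3 -m handwheel '[0,0,0,0,0,0.02,0, 0,0,0,0,0,0.05,0, 0,0,0,0,0,0.08,0, 0,0,0,0,0,0.08,0, 0,0,0,0,0,0.08,0]'; python3 - <<'E'
from h import *
s,p,d,C=wc('w17')
hsv=cv2.cvtColor(p[:,:,::-1].copy(),cv2.COLOR_BGR2HSV)
m=(hsv[...,0]>15)&(hsv[...,0]<32)&(hsv[...,1]>130); m[230:]=0
k,l,st,ce=cv2.connectedComponentsWithStats(m.astype(np.uint8))
for i in range(1,k):
    if st[i][4]>15: print(st[i],ce[i],np.median(C[l==i],0))
p,d=snapshot('top'); 
def red(f): return f
a=cv2.imread('pics/top0.png'); b=p[:,:,::-1]
for nm,(u,v) in dict(tub=(372,133),spoon=(412,145)).items():
    print(nm)
    for I in (a,b):
        h=cv2.cvtColor(np.ascontiguousarray(I),cv2.COLOR_BGR2HSV); m=(h[...,0]>5)&(h[...,0]<18)&(h[...,1]>170)&(h[...,2]>90); m[:90]=0;m[180:]=0;m[:,:340]=0;m[:,410:]=0
        y,x=np.nonzero(m); print(len(x),x.mean(),y.mean())
    break
save('top10',p)
P=cloud('top',d); m=np.zeros(d.shape,np.uint8); cv2.fillConvexPoly(m,np.array([[160,145],[205,115],[250,190],[205,230]]),1)
Q=P[(m>0)&(d>0)]; w=np.linalg.svd(Q-Q.mean(0),full_matrices=False)[2][2]; print('lid tilt',w)
E
```

```text
clock: 16.15
eef_pos: [749.9, -141.9, 355.4]
eef_rot: [-1.284, -2.057, -0.526]
wrist_force: [-1.0, 1.2, 0.1]
width: 0.5
t 16.15 q [ 0.56  0.99 -0.74  0.97 -0.1   1.71  0.43] tcp [ 749.9 -141.9  355.4] F [-1.   1.2  0.1] w 0.5
 grasp_c [-244.     0.4  239.8] tip_c [-230.6    0.4  226.4] z_c [0.705, 0.0, -0.709] y.ey -1.0
[279 147   8  15 107] [282.14018692 153.86915888] [-142.65138578   27.18496195  194.42291703]
[346 146   8  16 115] [349.40869565 153.66086957] [-142.73606125  -27.09054057  193.83923949]
tub
2 385.5 139.0
0 nan nan
lid tilt [1.07672807e-05 7.81417575e-04 9.99999695e-01]<stdin>:15: RuntimeWarning: Mean of empty slice.
  ret = ret.dtype.type(ret / rcount)
```

View pics/top10.png

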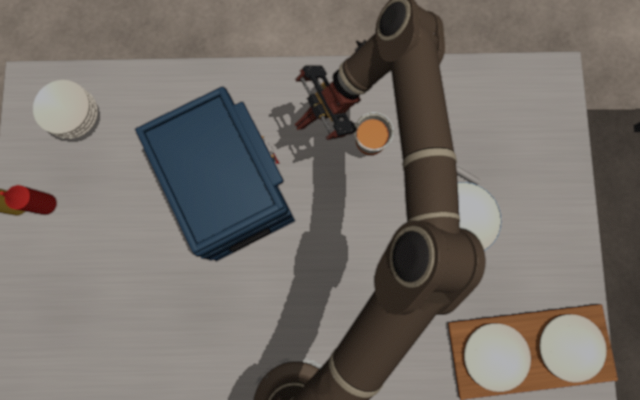

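View pics/w17.png

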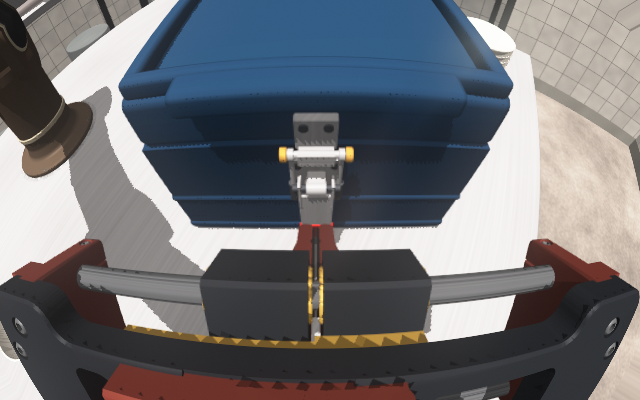

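```bash
python3 -c "
from h import *
info(); print(hand_in())"
```

```text
t 16.25 q [ 0.56  0.99 -0.74  0.97 -0.1   1.71  0.43] tcp [ 749.9 -142.1  354.4] F [-0.3 -0.6 -0.1] w 0.6
 grasp_c [-244.1    0.6  238.9] tip_c [-230.7    0.6  225.5] z_c [0.706, 0.001, -0.708] y.ey -1.0
the job is handed in; nothing more can be done
None
```

I shut the lid, hooked the loop's bar behind the keeper lip, pressed the lever over centre until it lay flat, and handed in at about 16.3 s. `hand_in` gives no verdict.

**What my last checks showed**
- **Lid:** a plane fitted to its top in the top camera tilts under 0.001 rad.
- **Loop bar:** it lies in the keeper channel against the lip. Its brass heads read the same place as when I hooked it, within about 2 mm by depth.
- **Lever:** its face is vertical and flush along its length, after a final push that met about 11 N. I did not measure its angle more precisely than that.
- **Robot:** it is about 100 mm clear of the latch, with no contact force.

**Bystanders**
- **Tub:** it sits at the same pixel position as at the start, judged by eye.
- **Plates:** the visible part of the stack is where it was, judged by eye.
- **Bowl and spoon:** the arm hid the bowl and most of the spoon in the last top view, so I could not check them directly. The gripper stayed well above that side of the table, and I felt no unexpected force.

**Checks that failed or disagreed**
- My colour mask for a numeric tub check found almost no pixels, so that number does not exist.
- One early wrist reading was about 4–6 mm off because the arm was still settling. I retook it once it had settled, before grasping.

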